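# Load, cover and lock the battery box with an adjustable wrench

### The arm

A 6-joint arm with a two-finger parallel gripper is mounted at the origin on a cart in front of the work surface, level with it; the furniture and walls round the work are solid. World frame = base frame: x ahead of the robot, y to its left, z up, the work surface at z = 0. Lengths are in m, angles in rad, forces in N, time in s.
With the tool pointing down it reaches from about 0.275 to 0.85 m from the base axis. Payload 5.2 kg.
Tool frame: the origin (TCP) lies at the very end of the fingers, on their centre line; the grasp point (between the pads) lies 19 mm behind it (grasp_offset is the distance from the TCP to the grasp point, in m); z points along the fingers, y is the line along which they close (so a half turn about z gives the same grasp; the last joint's range is limited). The gripper opens to 85 mm and grips with 20 to 120 N. Pads are 22 mm wide; open, the fingers measure 114 mm over their backs; the gripper's body (76 mm by 85 mm) begins 54 mm behind the grasp point. The pads swing forward as they close: fully open they stand 13 mm farther back than shut.
Start: joints at [-0.203, 0.259, 1.535, -0, 1.348, -0.203], TCP at [0.55, 0, 0.231] pointing down, gripper open.
Joint ranges: [-3.14, 3.14], [-0.91, 2.08], [0.19, 2.58], [-1.22, 4.36], [0.22, 2.71], [-3.12, 3.12]. Speed limits (rad/s): [2.57, 2.57, 3.14, 3.14, 3.14, 3.14].

### API

Orientations are given as a unit quaternion [w, x, y, z].
In Python, from workcell import * gives the robot as it stands.
- The arm moves only by the tool jog_arm, never from a script. Its argument "motion" is a list of rows, each a list of 7 numbers: the opening, from -1 (shut) to 1 (fully open), then the shift along the tool's x, y, z in mm, then the turn, a rotation vector about the tool's x, y, z in rad. In form: [[claw, x, y, z, rx, ry, rz], ...]. A call has exactly 8 rows; each row shifts and turns the commanded pose from where the row before left it, along the tool's axes as they then stand; what a row does not reach is not made up. A row lasts 1/8 s, in which the tool goes at most 62.5 mm and 10.7 degrees, less where a joint would pass 70% of its speed; a pose out of reach is approached as far as the arm can. A call is refused whole if a number of a shift passes 62.5 or a number of a turn 0.188, either way. A call with a gripper value outside its range is refused whole. The fingers move at their own pace and stop on an object; "squeeze" is the grip in N (left out, the last holds). Time passes only in rows, so rows that do not move let the fingers close, or fill a call up. It gives the time, the measured TCP pose, the force, the opening and the grip force at its end, in the units of the state.
- state(): the state, without advancing time (a new reading comes with each control period).
- read_camera(name): name is "scene" or "side" or "wrist"; returns (picture, depth): 400x640x3 uint8, red, green, blue; 400x640 float32, m along the optical axis (not along the pixel's ray), 0 where there is no reading.
- camera_params(name): a dict with "camera_matrix" (3x3 intrinsics, pixels), "R" (3x3) and "t" (3): a world point X has camera coordinates R X + t. Camera axes: x right, y down, z forward; pixel columns grow to the right and rows downward; lengths in m; the calibration is good to about 2 mm. The wrist camera is an equidistant fisheye: a pixel r from the principal point sees the ray r / f radians off the axis. A picture is of the moment at which its call begins: read the wrist's pose just before it. camera_params takes no time and is no camera call; for the wrist camera it gives the pose at the moment of the call.
- close_job(): hands the job in; it is judged then, once.
The state is a dict: "time": time; "qpos": joint angles; "joint_velocities": joint speeds; "tau": joint torques, N m; "tcp_pos": TCP position; "eef_rot": TCP orientation; "contact_force": force on the tool from outside, world axes, zero at the start; "torque": the same for the moment, N m; "finger_gap": finger opening in m; "grip_force": force on a finger pad.
Only numpy, scipy, OpenCV 4.12 (cv2) and the standard library are available. Lean on these libraries where they do the work, as an engineer would, in place of code of your own. Each camera call takes 0.05 s, during which the arm holds its last target. There are 200 camera calls.

### The job

Get the pantry's battery box ready: load every blue-and-yellow block cell that lies on the worktop into a bay of its own (either way round; press its end against the coil spring, tip the other end down past the black retaining lip and let the spring push it home), then lower the metal cover over the two locating pins until it lies flush. Set the red-handled adjustable wrench flat on the deck with its open mouth round the brass latch nut, roll its worm until the jaw is snug on the nut, and only then turn the nut clockwise with the wrench to its stop, so that the red tongue points straight across the cover. Finally take the wrench off, lay it flat back on its black mat, and leave the bar things standing about where they are.

Things in the scene. Friction and masses are not known exactly. Their poses are not given: they have to be found in the camera images.
- battery_box: White battery box, fixed. Origin on the latch nut's axis at worktop level, z up; at yaw 0 its x points away from the robot, y to the left. Compartment y 16..196, x -60..60 mm, walls 36 mm high, floor 8 mm high, open inside over x -48..30, y 22..190. Deck x -75..75, y -108..-14 mm, 49 mm high, for the wrench. Three like bays along x at y = 58, 106, 154 mm.
- bay_0 (a point): Where the middle of a seated cell's underside lies (floor, 8 mm high, box x = 5 mm) in the bay nearest the nut; axes as the box. Seated, the cell's +x end stands on the wall at box x = 30 mm under a black lip that reaches from x = 25 to 34 mm, 20 mm wide, at heights 30.5..34 mm; the steel spring plate presses its -x end.
- bay_1 (a point): The same for the middle bay. Guide ribs 10 mm high stand 14 mm to either side of each bay's middle line, at box x -33..-18 and 21..30 mm; between them fingers have room down to the floor. Two bosses fill the -x corners inside (x below -38, 14 mm in y).
- bay_2 (a point): The same for the bay farthest from the nut.
- spring_0 (a joint): How far bay 0's spring plate is pushed back (towards the box's -x), m: 0 free (face at box x = -16 mm), 0.004 with a cell seated, 0.015 fully back; about 1 N at 0, 5 N fully back. The plate is 20 mm wide, at heights 10..32 mm. Bays 1 and 2 have the same spring plates.
- cover_seat (a point): Where the cover's origin lies when flush: on the wall tops, 36 mm high, box (x,y) = (0,106) mm; axes as the box. Two steel locating pins, 7 mm diameter, 13 mm tall with tapered tips, stand on the walls at box (45,26) and (-45,186) mm.
- nut (a point): On the nut's axis at deck level, 49 mm high; axes as the box. The brass hexagon nut stands 12 mm above the deck, is 26 mm across flats (30 mm across corners) and slippery.
- latch (a joint): Latch angle, rad: nut and red tongue turn together, growing clockwise seen from above; 0 = tongue towards the box's -x, off the cover; stop at 1.57 = tongue towards +y, across the cover. Starts at 0.08 to 0.22; stiff (0.12 N m), stays as left. Jaws are parallel to flats when the wrench's +x points, in the box's frame, at (2.409 - latch) rad anticlockwise from x, or any 60 degrees from it.
- cover: Aluminium cover plate, 116 x 180 x 6 mm, origin at the centre of its underside, z up. Two through holes of 10 mm diameter at its (x,y) = (45,-80) and (-45,80) mm, so it fits either way round (yaw or yaw + pi). On top a black grip bar along its y, 14 mm wide (x), 60 mm long, its top 34 mm above the underside. 0.25 kg.
- cell_0: Block cell, 50 (x) x 24 (y) x 20 mm (z), blue and yellow, 60 g, lying flat; origin at the centre of its underside, x along its length. Two or three cells are present; an absent one reads None.
- cell_1: Another block cell, the same.
- cell_2: Another block cell, the same.
- mat: Thin black rubber mat, 200 (x) x 90 (y) x 3 mm, fixed to the worktop; origin at the centre of its underside. The wrench starts on it, mouth to the mat's +x, and belongs there.
- wrench: Adjustable wrench, 170 x 60 x 14 mm, 0.3 kg, lying flat. Origin on its underside, mid-mouth as closed on the nut; the mouth opens to +x. Fixed jaw: face at y = +13 mm, x -17..14; moving jaw on the -y side; throat (bottom of the mouth) at x = -17 mm. Red handle 20 mm wide from x = -64 to -144 mm.
- mouth (a point): The wrench's origin, as a point.
- grip (a point): Place to hold the wrench: handle at x = -95 mm, 7 mm above its underside.
- worm_top (a point): Top of the worm, at wrench x = -40, y = -6, z = 18 mm. The worm is a brass knurled cylinder along the wrench's y, 17 mm diameter, 22 mm long, its top 4 mm proud of the head.
- jaw (a joint): Travel of the moving jaw, m: 0 = wide open (mouth 34 mm), grows as it closes, 0.008 = mouth 26 mm. Driven by the worm, 1.5 mm a radian: press on the worm's top with 5 to 20 N and drag 20 mm towards the mouth (+x) to close by some 3.5 mm, towards the handle to open; lift and repeat. Stays as left.
- near_jigger: The jigger, a bystander; origin at the centre of its underside. Leave it alone.
- near_matchbox: The matchbox, a bystander; origin at the centre of its underside. Leave it alone.
- near_bitters: The green bitters bottle, a bystander; origin at the centre of its underside. Leave it alone.
- near_bitters2: The red bitters bottle, a bystander; origin at the centre of its underside. Leave it alone.
- near_stopper: The bottle stopper, a bystander; origin at the centre of its underside. Leave it alone.

How it is judged:
By the outcome, as a careful person would: the job done as asked, in the order asked, and still so for the second after the job is handed in, with the robot touching nothing.
Of cell_0, cell_1, cell_2 only 2 to 3 are there at a start; the rules pass over those that are not, and their reading is None.
At some moment in a run one of cover, cell_0, cell_1, cell_2 may be knocked a few centimetres aside while the robot is not near it.
It also fails if it takes over 208 s, if anything falls off the work surface, if the arm or the gripper's body presses on something with over 40 N, if the wrist force passes 120 N, or if a joint passes its speed limit or range.

## Working session

There is one attempt and no reset: what is moved stays moved. The work goes in short steps, Python scripts to look and compute and a tool call to move; the robot and the scene stay as the last step left them, time stands still between calls to the robot, and variables do not carry over. Pictures are saved under pics/ and viewed, at most 14 in all, crops included, and the job is handed in when it is done.

Besides the shell and the picture viewer there is one more tool, called after "Request:" as a command line: name --pt "numbers of a row" for each row, then --argument value for the rest. jog_arm: Moves the arm, as the interface text tells. Its arguments: {"type":"object","properties":{"motion":{"type":"array"},"squeeze":{"type":"number"}},"required":["motion"]}

```bash
mkdir -p pics; ls
cat > h.py <<'E'
from workcell import *
import numpy as np, cv2
from scipy.spatial.transform import Rotation as Ro
def cam(n):
    p=camera_params(n); im,d=read_camera(n); return im,d,p
def pts(d,p):
    K=np.array(p["camera_matrix"]);R=np.array(p["R"]);t=np.array(p["t"])
    v,u=np.mgrid[:d.shape[0],:d.shape[1]]
    x=np.stack([(u-K[0,2])/K[0,0]*d,(v-K[1,2])/K[1,1]*d,d],-1)
    return (x-t)@R
def ray(p,uv,fish=False):
    K=np.array(p["camera_matrix"]);R=np.array(p["R"]);t=np.array(p["t"])
    uv=np.atleast_2d(uv).astype(float)
    a=(uv[:,0]-K[0,2])/K[0,0];b=(uv[:,1]-K[1,2])/K[1,1]
    if fish:
        r=np.hypot(a,b)+1e-12; c=np.stack([a/r*np.sin(r),b/r*np.sin(r),np.cos(r)],-1)
    else: c=np.stack([a,b,1+0*a],-1)
    return -R.T@t, c@R
def onplane(p,uv,z,fish=False):
    o,r=ray(p,uv,fish); return o+r*((z-o[2])/r[:,2])[:,None]
def save(n,im): cv2.imwrite("pics/"+n+".png",im[:,:,::-1])
E
python3 - <<'E'
from h import *
for n in ("scene","side","wrist"):
    im,d,p=cam(n); save(n+"0",im); np.savez("/tmp/%s0"%n,im=im,d=d,**{k:np.array(v) for k,v in p.items() if k in("camera_matrix","R","t")})
    print(n,p, (d>0).mean())
s=state();print(s)
E
```

```text
pics
scene {'camera_matrix': array([[437.60625671,   0.        , 319.06609684],
       [  0.        , 437.60625671, 196.52133377],
       [  0.        ,   0.        ,   1.        ]]), 'R': array([[-0.42635783, -0.90451091,  0.00888922],
       [-0.5105403 ,  0.23251702, -0.82781909],
       [ 0.7467045 , -0.35748545, -0.56092472]]), 't': array([0.19391811, 0.32883497, 0.8772786 ])} 0.99586328125
side {'camera_matrix': array([[520.1427369 ,   0.        , 320.95474748],
       [  0.        , 520.1427369 , 191.95021235],
       [  0.        ,   0.        ,   1.        ]]), 'R': array([[ 0.88124982, -0.47247425, -0.01291652],
       [-0.17857412, -0.30752193, -0.93463445],
       [ 0.4376186 ,  0.82595299, -0.35537532]]), 't': array([-0.45581886,  0.15773758,  1.3738629 ])} 0.99603125
wrist {'camera_matrix': array([[309.70691629,   0.        , 322.18306922],
       [  0.        , 309.70691629, 191.36610175],
       [  0.        ,   0.        ,   1.        ]]), 'R': array([[ 9.99998247e-01,  3.62595470e-04, -1.83708961e-03],
       [ 9.09378595e-04, -9.51651847e-01,  3.07177368e-01],
    
[... 160 characters left out ...]
89759e-01,  2.59200239e-01,  1.53584075e+00,  2.42538228e-05,
        1.34799205e+00, -2.02787212e-01]), 'joint_velocities': array([ 4.58519905e-05, -2.82677671e-03, -3.59298148e-03, -3.31101689e-04,
       -1.22185355e-03,  1.27351535e-03]), 'tau': array([ 2.27439166e-03, -4.46383452e+01, -2.90821481e+01, -2.12644927e-04,
        8.17353168e-03,  2.13274996e-05]), 'tcp_pos': array([5.49596712e-01, 1.20585400e-04, 2.30648763e-01]), 'eef_rot': array([-6.07891602e-04,  7.07109399e-01,  7.07103796e-01, -3.86381205e-04]), 'contact_force': array([ 0.6609823 ,  0.27558733, -0.07248713]), 'torque': array([-0.0129383 ,  0.03811561, -0.02674584]), 'grip_force': 0.0, 'finger_gap': 0.08547789558269271}
```

View pics/scene0.png

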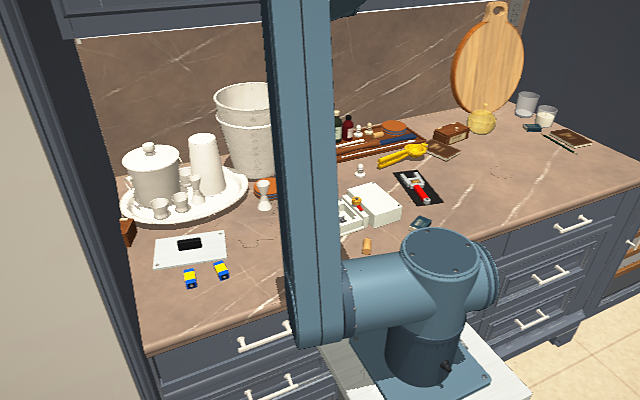

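View pics/wrist0.png

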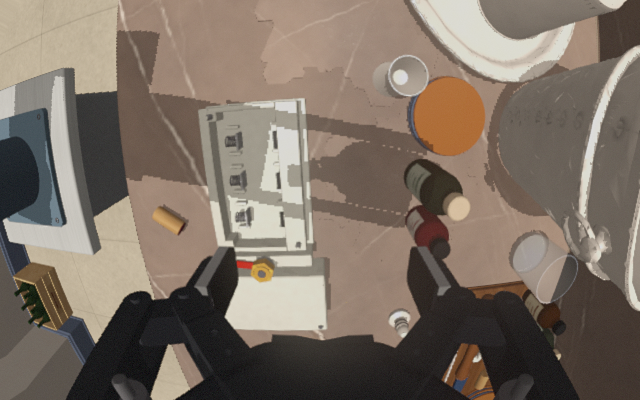

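View pics/side0.png

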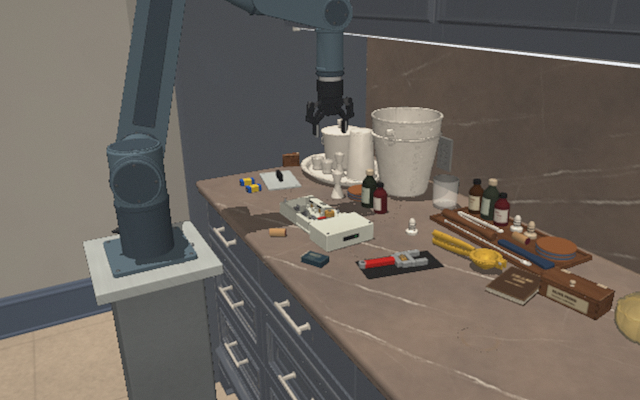

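```bash
cat >> h.py <<'E'
def fpts(d,p):
    K=np.array(p["camera_matrix"]);v,u=np.mgrid[:d.shape[0],:d.shape[1]]
    o,r=ray(p,np.stack([u.ravel(),v.ravel()],-1),True)
    R=np.array(p["R"]); cz=r@R[2]
    return (o+r*(d.ravel()/np.maximum(cz,.05))[:,None]).reshape(d.shape+(3,))
def rect(P):
    c,wh,a=cv2.minAreaRect((P[:,:2]*1000).astype(np.float32)); return np.round(c,1),np.round(wh,1),round(a,1)
def big(m,k=3):
    n,l,st,c=cv2.connectedComponentsWithStats(m.astype(np.uint8)); o=[i for i in np.argsort(-st[:,4]) if i][:k]; return [(l==i,st[i,4],c[i]) for i in o]
E
python3 - <<'E'
from h import *
for n in("scene","side","wrist"):
    z=np.load("/tmp/%s0.npz"%n); im,d=z["im"],z["d"]; P=(fpts if n=="wrist" else pts)(d,z)
    hsv=cv2.cvtColor(im,cv2.COLOR_RGB2HSV); H,S,V=hsv[...,0].astype(int),hsv[...,1].astype(int),hsv[...,2].astype(int)
    w=(P[...,0]>.2)&(P[...,0]<1)&(abs(P[...,1])<.7)&(P[...,2]>-.02)&(P[...,2]<.08)
    print(n)
    for nm,m in dict(blue=(H>100)&(H<125)&(S>150)&(V>80),yel=(H>24)&(H<34)&(S>150)&(V>120),red=((H<6)|(H>174))&(S>180)&(V>120),brass=(H>14)&(H<25)&(S>120)&(V>110),black=(V<45)).items():
        for mm,a,c in big(m&w,5):
            if a>12: q=P[mm]; print(nm,a,np.round(c),np.round(np.median(q,0)*1000),"z",np.round(np.percentile(q[:,2],[5,95])*1000),rect(q))
    for lo,hi in((.003,.010),(.033,.040),(.045,.053)):
        m=(P[...,2]>lo)&(P[...,2]<hi)&w&(S<70)&(V>130)
        for mm,a,c in big(m,3):
            q=P[mm]
            if a>60: print("lvl",lo,a,np.round(c),np.round(np.median(q,0)*1000),rect(q))
E
```

```text
scene
blue 57 [223. 274.] [384. 289.  19.] z [ 4. 21.] (array([386.6, 287.9]), array([14.2, 22.3]), 2.2)
blue 52 [191. 282.] [387. 362.  19.] z [ 6. 21.] (array([390.3, 364.6]), array([22. , 14.2]), 87.2)
blue 36 [395. 138.] [ 835. -496.   14.] z [11. 16.] (array([ 835.4, -504. ]), array([ 18.8, 153.9]), 4.3)
blue 25 [188. 270.] [429. 362.  19.] z [18. 22.] (array([429.6, 361.3]), array([21. , 10.3]), 80.6)
blue 21 [218. 262.] [426. 290.  20.] z [18. 21.] (array([432.7, 283.3]), array([17.5, 37.3]), 48.5)
yel 153 [407. 150.] [ 698. -488.   33.] z [16. 43.] (array([ 710.7, -432.7]), array([192.9,  79.5]), 87.6)
yel 76 [189. 275.] [410. 364.  20.] z [18. 22.] (array([417.1, 363.3]), array([38.8, 23.8]), 1.0)
yel 74 [220. 267.] [406. 290.  20.] z [17. 23.] (array([405.5, 288.9]), array([28.9, 23.2]), 4.2)
red 98 [420. 192.] [ 483. -360.   17.] z [11. 20.] (array([ 483.4, -363. ]), array([21. , 74.7]), 78.1)
red 22 [359. 207.] [ 451. -123.   48.] z [41. 51.] (array([ 451.4, -123.8]), array([ 8.3, 23.5]), 86.2)
brass 341 [401. 156.] [ 684. -419.   25.] z [ 8. 37.] (array([ 704.4, -454.4])
[... 4682 characters left out ...]
.5, 190.2]), 80.9)
lvl 0.003 1088 [298. 160.] [529.   5.   8.] (array([473.6, -19.9]), array([122. , 187.5]), 2.9)
lvl 0.033 5057 [265. 174.] [506.  -7.  37.] (array([469.2, -18.9]), array([114.7, 180.9]), 2.7)
lvl 0.033 140 [527. 252.] [ 849. -122.   36.] (array([ 857.2, -126.9]), array([68.7, 25.2]), 57.7)
lvl 0.033 132 [296. 271.] [ 516. -137.   36.] (array([ 518.6, -136.9]), array([63. ,  2.5]), 2.9)
lvl 0.045 5015 [279. 303.] [ 495. -182.   50.] (array([ 483.5, -185.1]), array([142.9,  95.4]), 2.9)
lvl 0.045 194 [400.  77.] [631. 100.  51.] (array([631.5, 100.6]), array([16.1, 16.1]), 3.7)
lvl 0.045 173 [532. 256.] [ 849. -120.   49.] (array([ 860.4, -126.9]), array([74.6, 29.1]), 54.6)
```

Request:
jog_arm --pt "1 40 -19 0 0 0 0" --pt "1 40 -19 0 0 0 0" --pt "1 40 -19 0 0 0 0" --pt "1 40 -19 0 0 0 0" --pt "1 40 -19 0 0 0 0" --pt "1 40 -19 0 0 0 0" --pt "1 40 -19 0 0 0 0" --pt "1 40 -19 0 0 0 0"

```text
time: 1.15
tcp_pos: [0.3971, 0.3212, 0.2311]
eef_rot: [-0.0, 0.707, 0.707, -0.0]
contact_force: [-0.1, 0.4, -0.1]
finger_gap: 0.0853
grip_force: 0.0
```

Request:
jog_arm --pt "1 0 0 0 0 0 0.187" --pt "1 0 0 0 0 0 0.187" --pt "1 0 0 0 0 0 0.187" --pt "1 0 0 0 0 0 0.187" --pt "1 0 0 0 0 0 0.187" --pt "1 0 0 0 0 0 0.187" --pt "1 0 0 0 0 0 0.187" --pt "1 0 0 0 0 0 0.187"

```text
time: 2.15
tcp_pos: [0.3978, 0.3199, 0.231]
eef_rot: [0.0, 0.999, 0.034, -0.0]
contact_force: [-0.4, -0.1, 0.9]
finger_gap: 0.0856
grip_force: 0.0
```

```bash
cat >> h.py <<'E'
def tcp():
    s=state(); q=s["eef_rot"]; R=Ro.from_quat([q[1],q[2],q[3],q[0]]).as_matrix()
    return np.array(s["tcp_pos"]),R
def pos():
    s=state();p,R=tcp(); print("t",round(s["time"],1),"tcp",np.round(p*1e3,1),"xang",round(np.degrees(np.arctan2(R[1,0],R[0,0])),2),"z",np.round(R[:,2],3),"F",np.round(s["contact_force"],1),"gap",round(s["finger_gap"]*1e3,1),"grip",round(s["grip_force"],1),"q",np.round(s["qpos"],2))
def delta(w):  # world shift (mm) -> tool axes
    return np.round(tcp()[1].T@np.array(w,float),1)
def wrist():
    p=camera_params("wrist"); im,d=read_camera("wrist"); return im,d,p,fpts(d,p),[x.astype(int) for x in cv2.split(cv2.cvtColor(im,cv2.COLOR_RGB2HSV))]
E
python3 - <<'E'
from h import *
pos()
im,d,p,P,(H,S,V)=wrist(); save("w1",im)
m=(((H>100)&(H<125)&(S>130)&(V>60))|((H>24)&(H<34)&(S>130)&(V>90)))&(P[...,2]<.03)&(P[...,2]>.003)
for mm,a,c in big(cv2.morphologyEx(m.astype(np.uint8),cv2.MORPH_CLOSE,np.ones((7,7))),4):
    mm=mm&m&(P[...,2]>.015); q=P[mm]
    if len(q)>30: print(a,np.round(c),rect(q),np.round(np.median(q,0)*1000))
m=(P[...,2]>.003)&(P[...,2]<.012)&(S<70)&(V>110)&(P[...,1]>.15)
mm=big(m,1)[0][0]; q=P[mm];print("cover",rect(q),np.median(q[:,2]))
m=(V<60)&(P[...,2]>.02)&(P[...,2]<.045)&(P[...,1]>.15)
for mm,a,c in big(m,2): q=P[mm];print("bar",rect(q),np.median(q[:,2]),c)
E
```

```text
t 2.1 tcp [397.8 319.9 231. ] xang 3.93 z [-0.001 -0.    -1.   ] F [-0.4 -0.1  0.9] gap 85.6 grip 0.0 q [0.46 0.19 1.63 0.   1.33 1.96]
774 [349. 156.] (array([408.2, 289.8]), array([48.2, 22.7]), 4.9) [406. 289.  21.]
704 [285. 150.] (array([412.1, 364.4]), array([23.8, 47.1]), 86.0) [409. 365.  21.]
cover (array([528. , 340.5]), array([182.5, 117.6]), 78.4) 0.006683931073232785
bar (array([414.5, 493.8]), array([355.4,   3.4]), 0.1) 0.032847612766107676 [180.89618644 131.50932203]
```

View pics/w1.png

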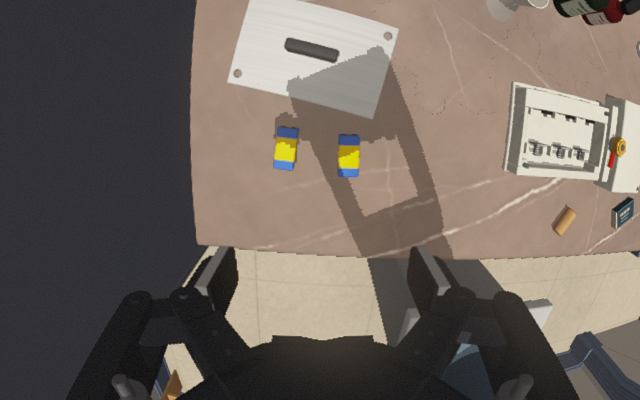

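Request:
jog_arm --pt "0.15 1 3.9 25 0 0 -0.017" --pt "0.15 1 3.9 25 0 0 0" --pt "0.15 1 3.9 25 0 0 0" --pt "0.15 1 3.9 25 0 0 0" --pt "0.15 1 3.9 25 0 0 0" --pt "0.15 1 3.9 25 0 0 0" --pt "0.15 1 3.9 20 0 0 0" --pt "0.15 1 3.9 20 0 0 0" --squeeze 40

```text
time: 3.2
tcp_pos: [0.4087, 0.2895, 0.0405]
eef_rot: [0.0, 0.999, 0.047, -0.0]
contact_force: [0.4, 0.6, -0.3]
finger_gap: 0.049
grip_force: 0.0
```

Request:
jog_arm --pt "0.15 0 0 12 0 0 0" --pt "0.15 0 0 12 0 0 0" --pt "0.15 0 0 8 0 0 0" --pt "0.15 0 0 4 0 0 0" --pt "-1 0 0 0 0 0 0" --pt "-1 0 0 0 0 0 0" --pt "-1 0 0 0 0 0 0" --pt "-1 0 0 0 0 0 0"

```text
time: 4.2
tcp_pos: [0.4091, 0.2898, 0.0057]
eef_rot: [-0.0, 0.999, 0.046, 0.0]
contact_force: [-0.5, 0.2, 2.9]
finger_gap: 0.0228
grip_force: 39.5
```

Run:
```python
from h import *
pos()
```

```text
t 4.2 tcp [409.1 289.8   5.7] xang 5.26 z [ 0.001  0.    -1.   ] F [-0.5  0.2  2.9] gap 22.8 grip 39.5 q [0.39 0.45 1.91 0.   0.78 1.87]
```

Request:
jog_arm --pt "-1 0 0 -20 0 0 0" --pt "-1 0 0 -25 0 0 0" --pt "-1 0 0 -25 0 0 0" --pt "-1 0 0 -25 0 0 0" --pt "-1 0 0 -25 0 0 0" --pt "-1 0 0 -25 0 0 0" --pt "-1 0 0 0 0 0 0" --pt "-1 0 0 0 0 0 0"

```text
time: 5.2
tcp_pos: [0.4082, 0.2894, 0.1494]
eef_rot: [0.0, 0.999, 0.046, -0.001]
contact_force: [-0.7, 0.1, -1.8]
finger_gap: 0.0231
grip_force: 39.1
```

Request:
jog_arm --pt "-1 -4 40 0 0 0 0" --pt "-1 -5 40 0 0 0 0" --pt "-1 -5 40 0 0 0 0" --pt "-1 -5 40 0 0 0 0" --pt "-1 -5 40 0 0 0 0" --pt "-1 -5 40 0 0 0 0" --pt "-1 -5 38 0 0 0 0.043" --pt "-1 0 0 0 0 0 0"

```text
time: 6.2
tcp_pos: [0.3997, 0.0079, 0.1492]
eef_rot: [-0.0, 1.0, 0.022, -0.001]
contact_force: [0.4, 0.5, -0.4]
finger_gap: 0.0228
grip_force: 39.2
```

Run:
```python
from h import *
pos()
im,d,p,P,(H,S,V)=wrist(); save("w2",im); np.savez("/tmp/w2",im=im,d=d,**{k:np.array(v) for k,v in p.items() if k in("camera_matrix","R","t")})
box=(P[...,0]>.36)&(P[...,0]<.6)&(P[...,1]>-.26)&(P[...,1]<.1)
for lo,hi in((.033,.040),(.045,.053)):
    m=(P[...,2]>lo)&(P[...,2]<hi)&box&(S<80)&(V>90); q=P[big(m,1)[0][0]]; print(lo,rect(q),np.median(q[:,2]))
m=(H>14)&(H<25)&(S>120)&(V>90)&box&(P[...,2]>.05); q=P[big(m,1)[0][0]];print("nut",rect(q))
m=((H<6)|(H>174))&(S>150)&(V>90)&box
mm=big(m,1)[0][0];q=P[mm];print("tongue",rect(q),np.median(q[:,2]))
```

```text
t 6.2 tcp [399.7   7.9 149.2] xang 2.55 z [-0.002  0.    -1.   ] F [ 0.4  0.5 -0.4] gap 22.8 grip 39.2 q [-0.26  0.07  1.99 -0.    1.09  1.27]
0.033 (array([469.1, -18.8]), array([114. , 181.2]), 2.4) 0.03657725348641658
0.045 (array([ 479.8, -185. ]), array([150.1,  95.9]), 2.5) 0.049612440230795044
nut (array([484.3, -64.5]), array([149.8,  27.3]), 83.0)
tongue (array([ 453.4, -122.3]), array([ 9.9, 22.2]), 85.2) 0.04857407850408006
```

View pics/w2.png

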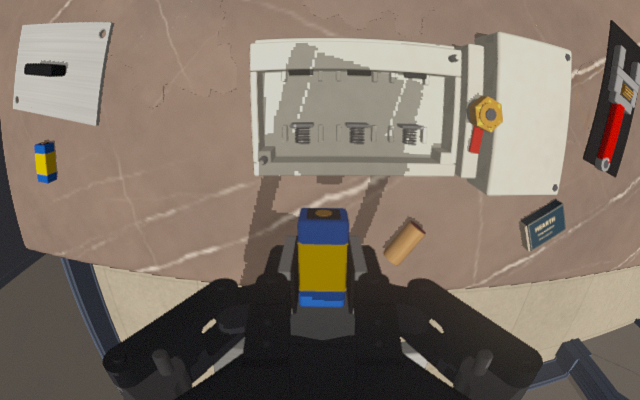

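Run:
```python
from h import *
z=np.load("/tmp/w2.npz"); im,d=z["im"],z["d"]; P=fpts(d,z)
for (u,v),nm in(((453,57),"pinA"),((265,159),"pinB")):
    g=cv2.cvtColor(im,cv2.COLOR_RGB2GRAY)[v-9:v+10,u-9:u+10].astype(int); 
    zz=(P[v-9:v+10,u-9:u+10,2]*1000)
    print(nm); print(g[::1,::1]) if nm=="pinA" else None
    m=zz>41; vv,uu=np.nonzero(m); print("hi pix",m.sum(), (uu.mean()+u-9,vv.mean()+v-9) if m.sum() else 0, zz.max())
    if m.sum(): print(np.round(P[v-9:v+10,u-9:u+10][m].mean(0)*1000,1))
    print(np.round(onplane(z,[[u,v]],.049,True)*1000,1), np.round(onplane(z,[[u,v]],.036,True)*1000,1))
H,S,V=[x.astype(int) for x in cv2.split(cv2.cvtColor(im,cv2.COLOR_RGB2HSV))]
# held cell
m=(((H>100)&(H<125)&(S>130)&(V>40))|((H>24)&(H<34)&(S>130)&(V>60)))
m[:, :250]=0;m[:,400:]=0;m[:190]=0
p,R=tcp(); q=(P[m]-p)@R*1000; print("cell tool frame pct",np.round(np.percentile(q,[1,5,50,95,99],axis=0),1))
top=q[(q[:,2]<-10)]; print("top",np.round(np.percentile(top,[1,50,99],axis=0),1))
m=(H>14)&(H<25)&(S>120)&(V>90)&(P[...,2]>.05); m[:, :465]=0;m[:,505:]=0;m[140:]=0
vv,uu=np.nonzero(m);print("nut px",uu.min(),uu.max(),vv.min(),vv.max(),rect(onplane(z,np.stack([uu,vv],-1),.061,True)))
```

```text
pinA
[[192 190 188 188 185 186 187 192 197 188 136 104  97  95  97  96  98  97
   91]
 [204 202 201 199 197 193 193 193 192 182 158 142 123 112 111 110 105  95
   91]
 [207 207 208 207 208 208 207 206 205 204 201 199 198 196 189 180 167 109
   94]
 [207 207 206 207 207 208 208 207 208 208 208 209 209 210 209 208 203 129
   93]
 [206 208 206 206 205 208 208 208 209 208 209 209 209 209 210 209 206 146
   97]
 [206 207 207 208 208 208 208 209 208 208 208 207 208 207 208 209 205 158
  104]
 [207 206 207 207 208 207 200 193 168 162 143 157 179 202 208 209 203 161
  104]
 [208 207 208 208 197 176 156 124 100  99  95 105 158 198 208 209 200 157
  102]
 [207 208 207 204 171 117  93  87  88  92  94 128 189 208 209 208 204 157
  100]
 [207 207 208 203 134  84  82  87  89  91  99 142 196 211 210 210 207 145
  101]
 [207 208 210 208 115  78  82  87  90  90  91 111 182 207 209 209 206 139
   96]
 [208 209 209 209 143  90  81  83  88  91  86  90 122 155 184 204 206 151
  104]
 [207 208 210 208 179 113  82  81  84  85  88  88  94 129 180 204 204 160
  107]
 [208 208 209 210 208 168 114  91  94 102 
[... 330 characters left out ...]
6 207 206 209 210 206 139
   99]
 [208 209 208 209 208 207 207 207 207 208 207 207 208 207 208 210 203 149
  103]]
hi pix 47 (np.float64(453.36170212765956), np.float64(57.87234042553192)) 49.25577436742653
[520.1 -94.9  45.5]
[[520.2 -93.   49. ]] [[522.4 -98.6  36. ]]
pinB
hi pix 42 (np.float64(262.9761904761905), np.float64(159.95238095238096)) 50.070503724912506
[424.8  57.8  46.5]
[[426.2  55.6  49. ]] [[423.3  58.   36. ]]
cell tool frame pct [[-25.  -10.4 -16.3]
 [-22.4  -8.9 -15.9]
 [  4.9   1.  -14.9]
 [ 23.3  11.  -13.8]
 [ 24.3  12.1 -12.7]]
top [[-24.3 -10.  -16.3]
 [  5.    1.  -14.9]
 [ 24.3  12.1 -13.3]]
nut px 470 502 97 131 (array([ 476.7, -122.5]), array([28.3, 31.5]), 8.3)
```

Request:
jog_arm --pt "-1 27.2 -6.3 0 0 0 0" --pt "-1 27.2 -6.3 0 0 0 0" --pt "-1 27.2 -6.3 0 0 0 0" --pt "-1 0 0 33 0 0 0" --pt "-1 0 0 33 0 0 0" --pt "-1 0 0 33 0 0 0" --pt "-1 0 0 0 0 0.122 0" --pt "-1 0 0 0 0 0.122 0"

```text
time: 7.25
tcp_pos: [0.4802, 0.0342, 0.0498]
eef_rot: [-0.003, 0.992, 0.025, 0.122]
contact_force: [0.2, 0.9, -0.6]
finger_gap: 0.0233
grip_force: 39.2
```

```bash
cat >> h.py <<'E'
O=np.array([475.8,-124.0]); YAW=np.radians(2.7)
def b2w(x,y): c,s=np.cos(YAW),np.sin(YAW); return O+[c*x-s*y,s*x+c*y]
def w2b(p): c,s=np.cos(YAW),np.sin(YAW); e=np.array(p[:2])-O; return np.array([c*e[0]+s*e[1],-s*e[0]+c*e[1]])
def go(bx,by,z,*nx):
    print("box",np.round(w2b(tcp()[0]*1e3),1)); a=tcp()[0]*1e3; t=np.r_[b2w(bx,by),z]; print("to",(bx,by,z),delta(t-a))
E
python3 - <<'E'
from h import *
pos(); go(12,154,37)
E
```

```text
t 7.2 tcp [480.2  34.2  49.8] xang 2.9 z [ 0.242  0.013 -0.97 ] F [ 0.2  0.9 -0.6] gap 23.3 grip 39.2 q [-0.21  0.24  2.13  0.12  0.54  1.21]
box [ 11.8 157.8]
to (12, 154, 37) [-3.   3.8 12.5]
```

Request:
jog_arm --pt "-1 -1.5 3.8 0 0 0 0" --pt "-1 -1.5 0 12.5 0 0 0" --pt "-1 0 0 0 0 0 0" --pt "-1 -3.5 0 -0.9 0 0 0" --pt "-1 -3.5 0 -0.9 0 0 0" --pt "-1 -3.5 0 -0.9 0 0 0" --pt "-1 -3.5 0 -0.8 0 0 0" --pt "-1 0 0 0 0 0 0"

```text
time: 8.25
tcp_pos: [0.4673, 0.0279, 0.0389]
eef_rot: [-0.003, 0.992, 0.024, 0.122]
contact_force: [4.2, 0.8, -0.8]
finger_gap: 0.0227
grip_force: 39.1
```

Run:
```python
from h import *
pos(); go(-2.5,154,37)
im,d,p,P,_=wrist(); save("w3",cv2.resize(im[150:350,180:480],None,fx=2,fy=2))
```

```text
t 8.2 tcp [467.3  27.9  38.9] xang 2.78 z [ 0.243  0.011 -0.97 ] F [ 4.2  0.8 -0.8] gap 22.7 grip 39.1 q [-0.23  0.24  2.17  0.14  0.5   1.17]
box [ -1.3 152.1]
to (-2.5, 154, 37) [-1.6 -1.9  1.6]
```

View pics/w3.png

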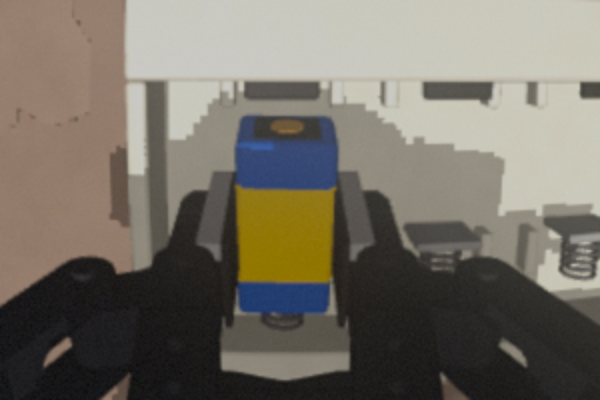

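Request:
jog_arm --pt "-1 -1.6 -1.5 0 0 0 0" --pt "-1 0 0 0 0 0 0" --pt "-1 -1.5 0 5.8 0 -0.061 0" --pt "-1 -1.2 0 5.9 0 -0.061 0" --pt "-1 -0.8 0 6 0 -0.061 0" --pt "-1 -0.4 0 6 0 -0.061 0" --pt "-1 0 0 1 0 0 0" --pt "-1 0 0 0 0 0 0"

```text
time: 9.3
tcp_pos: [0.4662, 0.0294, 0.0137]
eef_rot: [0.0, 1.0, 0.024, 0.001]
contact_force: [4.9, -0.2, 5.7]
finger_gap: 0.0227
grip_force: 40.0
```

Run:
```python
from h import *
pos(); go(-3,154,13.5)
```

```text
t 9.3 tcp [466.2  29.4  13.7] xang 2.8 z [ 0.002 -0.    -1.   ] F [ 4.9 -0.2  5.7] gap 22.7 grip 40.0 q [-0.18  0.39  1.99  0.    0.76  1.35]
box [ -2.3 153.7]
to (-3, 154, 13.5) [-0.7 -0.3  0.2]
```

Request:
jog_arm --pt "-0.25 0 0 0 0 0 0" --pt "-0.25 0 0 0 0 0 0" --pt "-0.25 0 0 0 0 0 0" --pt "-0.25 0 0 -10 0 0 0" --pt "-0.25 0 0 -25 0 0 0" --pt "-0.25 0 0 -35 0 0 0" --pt "-0.25 0 0 -35 0 0 0" --pt "-0.25 0 0 -30 0 0 0"

```text
time: 10.3
tcp_pos: [0.465, 0.0295, 0.15]
eef_rot: [0.0, 1.0, 0.024, 0.001]
contact_force: [1.0, 0.2, 0.8]
finger_gap: 0.032
grip_force: 0.0
```

Request:
jog_arm --pt "0.15 -20 0 0 0 0 0" --pt "0.15 -20 0 0 0 0 0" --pt "0.15 -20 -30 0 0 0 0" --pt "0.15 0 -40 0 0 0 0" --pt "0.15 0 -40 0 0 0 0" --pt "0.15 0 0 0 0 0 0" --pt "0.15 0 0 0 0 0 0" --pt "0.15 0 0 0 0 0 0"

```text
time: 11.3
tcp_pos: [0.3998, 0.1356, 0.1481]
eef_rot: [0.0, 1.0, 0.024, 0.0]
contact_force: [1.3, -0.7, 0.7]
finger_gap: 0.0494
grip_force: 0.0
```

```bash
cat >> h.py <<'E'
def cells(P,H,S,V,zlo=.012,zhi=.045):
    m=(((H>100)&(H<125)&(S>130)&(V>50))|((H>24)&(H<34)&(S>130)&(V>80)))&(P[...,2]<zhi)&(P[...,2]>zlo)&(P[...,0]<.62)
    for mm,a,c in big(cv2.morphologyEx(m.astype(np.uint8),cv2.MORPH_CLOSE,np.ones((7,7))),3):
        q=P[mm&m]
        if len(q)>30: 
            q=q[q[:,2]>np.percentile(q[:,2],90)-.006]; print("cell",np.round(c),rect(q),"z",np.round(np.median(q[:,2])*1e3,1),"box",np.round(w2b(rect(q)[0]),1))
E
python3 - <<'E'
from h import *
pos()
im,d,p,P,(H,S,V)=wrist(); save("w4",im); cells(P,H,S,V)
E
```

```text
t 11.3 tcp [399.8 135.6 148.1] xang 2.73 z [ 0. -0. -1.] F [ 1.3 -0.7  0.7] gap 49.4 grip 0.0 q [ 0.06  0.11  1.94 -0.    1.09  1.58]
cell [444. 112.] (array([474.9,  30.5]), array([48. , 23.2]), 2.5) z 28.7 box [  6.4 154.4]
cell [110. 162.] (array([412.7, 363.2]), array([25.1, 49.5]), 85.2) z 20.7 box [-40.1 489.6]
```

View pics/w4.png

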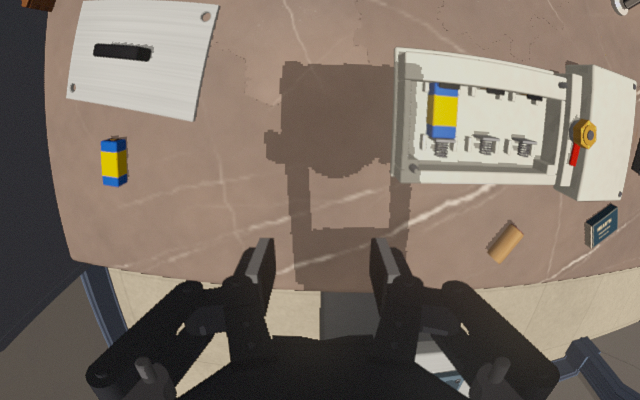

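Request:
jog_arm --pt "0.15 3.9 -38 0 0 0 0" --pt "0.15 3.9 -38 0 0 0 0" --pt "0.15 3.9 -38 0 0 0 0" --pt "0.15 3.9 -38 0 0 0 0" --pt "0.15 3.9 -38 0 0 0 0" --pt "0.15 3.9 -38 0 0 0 0" --pt "0.15 0 0 50 0 0 0.126" --pt "0.15 0 0 0 0 0 0"

```text
time: 12.35
tcp_pos: [0.4095, 0.3632, 0.0947]
eef_rot: [0.002, 0.999, -0.038, -0.004]
contact_force: [-0.2, -1.4, 0.2]
finger_gap: 0.0489
grip_force: 0.0
```

Run:
```python
from h import *
pos(); print(delta([412.2-tcp()[0][0]*1e3,364-tcp()[0][1]*1e3,4-tcp()[0][2]*1e3]))
```

```text
t 12.3 tcp [409.5 363.2  94.7] xang -4.4 z [-0.008 -0.005 -1.   ] F [-0.2 -1.4  0.2] gap 48.9 grip 0.0 q [ 0.52  0.39  1.71 -0.    1.05  2.17]
[ 3.3 -1.4 90.7]
```

Request:
jog_arm --pt "0.15 2 -1 25 0 0 0" --pt "0.15 0 0 25 0 0 0" --pt "0.15 0 0 25 0 0 0" --pt "0.15 0 0 15 0 0 0" --pt "-1 0 0 0 0 0 0" --pt "-1 0 0 0 0 0 0" --pt "-1 0 0 0 0 0 0" --pt "-1 0 0 0 0 0 0"

```text
time: 13.35
tcp_pos: [0.4146, 0.3665, 0.0089]
eef_rot: [-0.0, 0.999, -0.038, 0.001]
contact_force: [0.4, -0.6, 3.3]
finger_gap: 0.0233
grip_force: 41.2
```

Request:
jog_arm --pt "-1 0 0 -20 0 0 0" --pt "-1 0 0 -25 0 0 0" --pt "-1 0 0 -25 0 0 0" --pt "-1 0 0 -25 0 0 0" --pt "-1 0 0 -25 0 0 0" --pt "-1 0 0 -25 0 0 -0.126" --pt "-1 0 0 0 0 0 0" --pt "-1 0 0 0 0 0 0"

```text
time: 14.35
tcp_pos: [0.4134, 0.3659, 0.1521]
eef_rot: [0.0, 1.0, 0.023, -0.001]
contact_force: [-0.6, 1.8, -1.8]
finger_gap: 0.0231
grip_force: 40.8
```

```bash
sed -i 's/^O=.*; YAW/O=np.array([476.3,-123.7]); YAW/' h.py
cat >> h.py <<'E'
def held(zmax=-9):
    im,d,p,P,(H,S,V)=wrist()
    m=(((H>100)&(H<125)&(S>130)&(V>40))|((H>24)&(H<34)&(S>130)&(V>60)))
    m[:, :250]=0;m[:,400:]=0;m[:190]=0
    p,R=tcp(); q=(P[m]-p)@R*1000; print("held",np.round(np.percentile(q,[1,50,99],axis=0),1)); return im
E
python3 - <<'E'
from h import *
pos(); held(); go(12,58,150)
E
```

```text
t 14.3 tcp [413.4 365.9 152.1] xang 2.68 z [-0.001 -0.001 -1.   ] F [-0.6  1.8 -1.8] gap 23.1 grip 40.8 q [ 0.52  0.33  1.64 -0.    1.17  2.05]
held [[-24.7 -11.2 -13.8]
 [  2.   -0.3 -12.3]
 [ 22.8  10.7 -10.7]]
box [-39.9 491.8]
to (12, 58, 150) [ 52.  433.8   2.1]
```

Request:
jog_arm --pt "-1 6.5 50 0 0 0 0" --pt "-1 6.5 50 0 0 0 0" --pt "-1 6.5 50 0 0 0 0" --pt "-1 6.5 50 0 0 0 0" --pt "-1 6.5 50 0 0 0 0" --pt "-1 6.5 50 0 0 0 0" --pt "-1 6.5 50 0 0 0 0" --pt "-1 6.5 50 0 0 0 0"

```text
time: 15.4
tcp_pos: [0.4848, -0.0323, 0.1518]
eef_rot: [-0.0, 1.0, 0.024, -0.001]
contact_force: [0.2, -0.5, -0.1]
finger_gap: 0.023
grip_force: 40.8
```

Request:
jog_arm --pt "-1 0 33 0 0 0 0" --pt "-1 0 0 0 0 0 0" --pt "-1 0 0 33 0 0 0" --pt "-1 0 0 33 0 0 0" --pt "-1 0 0 30 0 0 0" --pt "-1 0 0 0 0 0.122 0" --pt "-1 0 0 0 0 0.122 0" --pt "-1 0 0 0 0 0 0"

```text
time: 16.4
tcp_pos: [0.4836, -0.0618, 0.0555]
eef_rot: [-0.004, 0.993, 0.023, 0.119]
contact_force: [-0.2, -0.2, -0.0]
finger_gap: 0.0228
grip_force: 40.8
```

Run:
```python
from h import *
pos(); go(12.5,58,40)
im=held();save("w5",cv2.resize(im[150:350,180:480],None,fx=2,fy=2))
```

```text
t 16.4 tcp [483.6 -61.8  55.5] xang 2.66 z [ 0.236  0.014 -0.972] F [-0.2 -0.2 -0. ] gap 22.8 grip 40.8 q [-0.44  0.24  2.1   0.21  0.6   0.92]
box [10.2 61.5]
to (12.5, 58, 40) [-1.5  3.5 15.6]
held [[-28.1 -11.9 -12.6]
 [ 10.   -0.8 -11.1]
 [ 19.7   9.7  -9.7]]
```

View pics/w5.png

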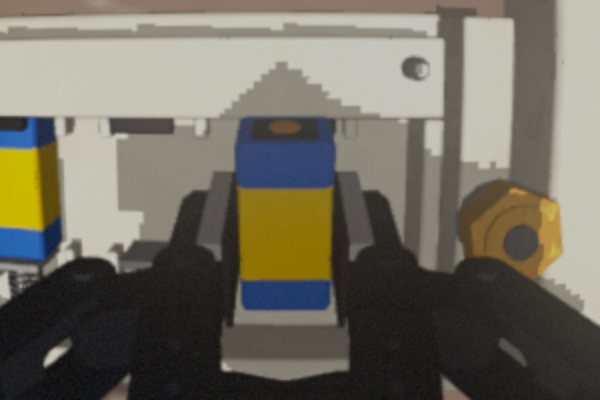

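Request:
jog_arm --pt "-1 -1.5 3.2 0 0 0 0" --pt "-1 0 0 15.6 0 0 0" --pt "-1 0 0 0 0 0 0" --pt "-1 -3.6 0 -0.9 0 0 0" --pt "-1 -3.6 0 -0.9 0 0 0" --pt "-1 -3.6 0 -0.9 0 0 0" --pt "-1 -3.5 0 -0.8 0 0 0" --pt "-1 0 0 0 0 0 0"

```text
time: 17.45
tcp_pos: [0.475, -0.0677, 0.0418]
eef_rot: [-0.003, 0.992, 0.024, 0.122]
contact_force: [3.2, 1.1, -0.8]
finger_gap: 0.0231
grip_force: 41.0
```

Run:
```python
from h import *
pos(); go(-2.2,58,40)
```

```text
t 17.4 tcp [475.  -67.7  41.8] xang 2.77 z [ 0.242  0.011 -0.97 ] F [ 3.2  1.1 -0.8] gap 23.1 grip 41.0 q [-0.47  0.26  2.14  0.23  0.54  0.87]
box [ 1.3 55.9]
to (-2.2, 58, 40) [-3.9 -2.1  0.8]
```

Request:
jog_arm --pt "-1 -3.7 -1.8 0 0 0 0" --pt "-1 0 0 0 0 0 0" --pt "-1 -1.5 0 5.8 0 -0.061 0" --pt "-1 -1.2 0 5.9 0 -0.061 0" --pt "-1 -0.8 0 6 0 -0.061 0" --pt "-1 -0.4 0 6 0 -0.061 0" --pt "-1 0 0 1 0 0 0" --pt "-1 0 0 0 0 0 0"

```text
time: 18.45
tcp_pos: [0.472, -0.0663, 0.0166]
eef_rot: [0.0, 1.0, 0.025, 0.001]
contact_force: [2.6, -0.6, 11.9]
finger_gap: 0.0228
grip_force: 42.5
```

Run:
```python
from h import *
pos(); go(-2,58,16)
```

```text
t 18.4 tcp [472.  -66.3  16.6] xang 2.82 z [ 0.002 -0.001 -1.   ] F [ 2.6 -0.6 11.9] gap 22.8 grip 42.5 q [-0.37  0.39  1.96 -0.    0.78  1.15]
box [-1.6 57.6]
to (-2, 58, 16) [-0.4 -0.4  0.6]
```

Request:
jog_arm --pt "-0.25 0 0 0 0 0 0" --pt "-0.25 0 0 0 0 0 0" --pt "-0.25 0 0 0 0 0 0" --pt "-0.25 0 0 -10 0 0 0" --pt "-0.25 0 0 -25 0 0 0" --pt "-0.25 0 0 -35 0 0 0" --pt "-0.25 0 0 -35 0 0 0" --pt "-0.25 0 0 -30 0 0 0"

```text
time: 19.45
tcp_pos: [0.4709, -0.066, 0.1525]
eef_rot: [0.0, 1.0, 0.024, 0.001]
contact_force: [0.1, 0.1, 0.3]
finger_gap: 0.0322
grip_force: 0.0
```

Request:
jog_arm --pt "0 -20 -20 0 0 0 0" --pt "0 -20 -30 0 0 0 0" --pt "0 -20 -30 0 0 0 0" --pt "0 0 -50 0 0 0 0" --pt "0 0 -50 0 0 0 0" --pt "0 0 0 0 0 0 0" --pt "0 0 0 0 0 0 0" --pt "0 0 0 0 0 0 0"

```text
time: 20.45
tcp_pos: [0.4024, 0.1098, 0.1506]
eef_rot: [0.0, 1.0, 0.024, 0.0]
contact_force: [0.2, 0.5, 0.1]
finger_gap: 0.0429
grip_force: 0.0
```

Run:
```python
from h import *
pos()
im,d,p,P,(H,S,V)=wrist(); save("w6",im); cells(P,H,S,V)
np.savez("/tmp/w6",im=im,d=d,**{k:np.array(v) for k,v in p.items() if k in("camera_matrix","R","t")})
```

```text
t 20.4 tcp [402.4 109.8 150.6] xang 2.71 z [ 0. -0. -1.] F [0.2 0.5 0.1] gap 42.9 grip 0.0 q [-0.    0.1   1.95 -0.    1.09  1.52]
cell [506. 118.] (array([479.2, -65.1]), array([49.1, 24.1]), 3.4) z 28.7 box [ 5.7 58.4]
cell [424. 114.] (array([473.3,  23.2]), array([43.8,  9.1]), 0.9) z 28.8 box [  3.9 146.9]
```

View pics/w6.png

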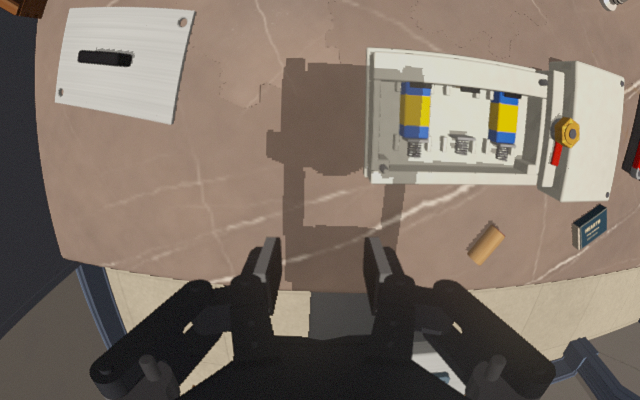

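Request:
jog_arm --pt "0 8 -38 0 0 0 0" --pt "0 8 -38 0 0 0 0" --pt "0 8 -38 0 0 0 0" --pt "0 8 -38 0 0 0 0" --pt "0 8 -38 0 0 0 0" --pt "0 8 -38 0 0 0 0" --pt "0 0 0 0 0 0 0" --pt "0 0 0 0 0 0 0"

```text
time: 21.5
tcp_pos: [0.4391, 0.3396, 0.15]
eef_rot: [0.001, 1.0, 0.024, -0.001]
contact_force: [0.3, -0.1, -0.5]
finger_gap: 0.0427
grip_force: 0.0
```

```bash
cat >> h.py <<'E'
def cover(im,P,p,H,S,V,z0=0.):
    m=(P[...,2]>z0+.002)&(P[...,2]<z0+.011)&(S<70)&(V>90)&(P[...,1]>.15)&(P[...,0]<.66)
    mm=big(m,1)[0][0]; r=rect(P[mm]); print("plate",r,np.median(P[mm][:,2]))
    full=cv2.morphologyEx(mm.astype(np.uint8),cv2.MORPH_CLOSE,np.ones((25,25)))>0
    hol=full&~mm&~cv2.dilate(((V<60)&(P[...,2]>z0+.012)).astype(np.uint8),np.ones((5,5))).astype(bool)
    for h,a,c in big(hol,5):
        if a>15: print("hole",a,np.round(c,1),np.round(onplane(p,[c],z0+.006,True)[0]*1e3,1))
    m=(V<70)&(P[...,2]>z0+.028)&(P[...,2]<z0+.042)&(abs(P[...,0]*1e3-r[0][0])<90)&(abs(P[...,1]*1e3-r[0][1])<90)
    mm=big(m,1)[0][0]; print("bar",rect(P[mm]),np.median(P[mm][:,2]),big(m,1)[0][2])
E
python3 - <<'E'
from h import *
pos()
im,d,p,P,(H,S,V)=wrist(); save("w7",im); cover(im,P,p,H,S,V)
np.savez("/tmp/w7",im=im,d=d,**{k:np.array(v) for k,v in p.items() if k in("camera_matrix","R","t")})
E
```

```text
t 21.5 tcp [439.1 339.6 150. ] xang 2.74 z [-0.001 -0.001 -1.   ] F [ 0.3 -0.1 -0.5] gap 42.7 grip 0.0 q [ 0.46  0.34  1.64 -0.    1.17  1.98]
plate (array([528.8, 339.6]), array([190.3, 123.1]), 78.4) 0.00667908364038014
hole 1190 [325.6  84.2] [528.5 340.9   6. ]
hole 423 [265.    4.7] [603.8 400.2   6. ]
hole 81 [429.6  74.4] [546.8 243.3   6. ]
hole 62 [419.2  63.6] [555.8 254.4   6. ]
hole 61 [232.4 112.9] [499.7 427.5   6. ]
bar (array([524. , 324.7]), array([23.8, 12.2]), 78.5) 0.03446851312201987 [348.70742358  91.930131  ]
```

Request:
jog_arm --pt "0 29.6 1.1 0 0 0 0" --pt "0 29.6 1.1 0 0 0 0" --pt "0 29.6 1.2 0 0 0 0" --pt "0 0 0 0 0 0 -0.187" --pt "0 0 0 0 0 0 -0.187" --pt "0 0 0 0 0 0 -0.187" --pt "0 0 0 0 0 0 -0.187" --pt "0 0 0 0 0 0 -0.187"

```text
time: 22.55
tcp_pos: [0.528, 0.3401, 0.1506]
eef_rot: [0.0, 0.88, 0.474, -0.0]
contact_force: [-0.1, 0.2, -0.5]
finger_gap: 0.0431
grip_force: 0.0
```

Request:
jog_arm --pt "0 0 0 0 0 0 -0.187" --pt "0 0 0 0 0 0 -0.187" --pt "0 0 0 0 0 0 -0.013" --pt "0 0 0 30 0 0 0" --pt "0 0 0 30 0 0 0" --pt "0 0 0 20 0 0 0" --pt "0 0 0 0 0 0 0" --pt "0 0 0 0 0 0 0"

```text
time: 23.55
tcp_pos: [0.5286, 0.3417, 0.0714]
eef_rot: [0.0, 0.775, 0.632, 0.001]
contact_force: [0.9, 0.0, 1.1]
finger_gap: 0.0426
grip_force: 0.0
```

Run:
```python
from h import *
pos(); print(delta(np.array([528,340.5,11])-tcp()[0]*1e3))
im,d,p,P,(H,S,V)=wrist(); save("w8",im); cover(im,P,p,H,S,V)
```

```text
t 23.6 tcp [528.6 341.7  71.4] xang 78.42 z [ 0.001  0.    -1.   ] F [0.9 0.  1.1] gap 42.6 grip 0.0 q [ 0.4   0.54  1.53 -0.    1.07  0.6 ]
[-1.3 -0.4 60.4]
plate (array([527.1, 339.4]), array([186.3, 120.6]), 78.7) 0.006698870791345082
hole 428 [317.5 180.4] [530.4 361.6   6. ]
hole 144 [253.4  96.6] [500.  428.1   6. ]
hole 82 [268.3 241.3] [483.7 322.2   6. ]
hole 78 [376.  241.2] [564.2 305.7   6. ]
hole 23 [298.  80.] [531.8 432.1   6. ]
bar (array([528.3, 342.3]), array([58.3, 13. ]), 79.0) 0.03448374894660529 [319.9749709  217.69266589]
```

Request:
jog_arm --pt "0 -0.7 -0.4 20 0 0 0" --pt "0 0 0 20 0 0 0" --pt "0 0 0 15 0 0 0" --pt "0 0 0 5 0 0 0" --pt "-1 0 0 0 0 0 0" --pt "-1 0 0 0 0 0 0" --pt "-1 0 0 0 0 0 0" --pt "-1 0 0 0 0 0 0" --squeeze 80

```text
time: 24.6
tcp_pos: [0.528, 0.3415, 0.0114]
eef_rot: [0.0, 0.774, 0.633, 0.001]
contact_force: [-0.0, 0.5, 4.4]
finger_gap: 0.0127
grip_force: 80.7
```

Request:
jog_arm --pt "-1 0 0 -10 0 0 0" --pt "-1 0 0 -20 0 0 0" --pt "-1 0 0 -20 0 0 0" --pt "-1 0 0 -20 0 0 0" --pt "-1 0 0 -20 0 0 0" --pt "-1 0 0 -20 0 0 0" --pt "-1 0 0 0 0 0 0" --pt "-1 0 0 0 0 0 0"

```text
time: 25.6
tcp_pos: [0.5266, 0.341, 0.1195]
eef_rot: [-0.0, 0.774, 0.633, -0.001]
contact_force: [-0.3, 0.3, -3.7]
finger_gap: 0.0123
grip_force: 79.9
```

Run:
```python
from h import *
pos(); go(0,106,110)
im,d,p,P,(H,S,V)=wrist(); save("w9",im)
np.savez("/tmp/w9",im=im,d=d,**{k:np.array(v) for k,v in p.items() if k in("camera_matrix","R","t")})
t=tcp()[0]; cover(im,P,p,H,S,V,t[2]-.011)
```

```text
t 25.6 tcp [526.6 341.  119.5] xang 78.54 z [-0.002 -0.001 -1.   ] F [-0.3  0.3 -3.7] gap 12.3 grip 79.9 q [0.4  0.48 1.48 0.   1.17 0.6 ]
box [ 72.1 461.8]
to (0, 106, 110) [-362.6   17.1    9.8]
plate (array([533.8, 371.1]), array([116.8, 117.1]), 78.6) 0.11469870171198156
hole 263 [230.6  96.7] [499.7 427.6 114.2]
bar (array([527.6, 341.6]), array([58.9, 15.9]), 77.0) 0.1425439021362409 [322.1639744  263.89149649]
```

View pics/w9.png

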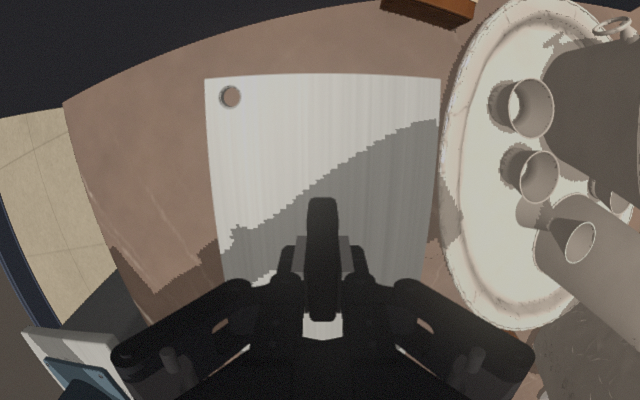

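Request:
jog_arm --pt "-1 -45 2.1 0 0 0 0" --pt "-1 -45 2.1 0 0 0 0" --pt "-1 -45 2.1 0 0 0 0" --pt "-1 -45 2.1 0 0 0 0" --pt "-1 -45 2.1 0 0 0 0" --pt "-1 -45 2.1 0 0 0 0" --pt "-1 -45 2.1 0 0 0 0" --pt "-1 -45 2.1 0 0 0 0"

```text
time: 26.65
tcp_pos: [0.4713, -0.0161, 0.1197]
eef_rot: [-0.001, 0.774, 0.633, -0.0]
contact_force: [0.2, -0.5, -3.2]
finger_gap: 0.0125
grip_force: 79.7
```

Request:
jog_arm --pt "-1 0 0 0 0 0 -0.123" --pt "-1 0 0 0 0 0 -0.124" --pt "-1 0 0 10 0 0 0" --pt "-1 0 0 10 0 0 0" --pt "-1 0 0 10 0 0 0" --pt "-1 0 0 0 0 0 0" --pt "-1 0 0 0 0 0 0" --pt "-1 0 0 0 0 0 0"

```text
time: 27.65
tcp_pos: [0.4726, -0.0149, 0.0908]
eef_rot: [0.0, 0.69, 0.724, 0.0]
contact_force: [0.7, -0.2, -3.0]
finger_gap: 0.0127
grip_force: 79.7
```

Run:
```python
from h import *
pos(); go(0,106,60)
im,d,p,P,(H,S,V)=wrist(); save("w10",im)
np.savez("/tmp/w10",im=im,d=d,**{k:np.array(v) for k,v in p.items() if k in("camera_matrix","R","t")})
```

```text
t 27.6 tcp [472.6 -14.9  90.8] xang 92.69 z [ 0.001 -0.    -1.   ] F [ 0.7 -0.2 -3. ] gap 12.7 grip 79.7 q [-0.27  0.27  1.9   0.    0.97 -0.32]
box [  1.5 108.8]
to (0, 106, 60) [-2.8 -1.5 30.8]
```

View pics/w10.png

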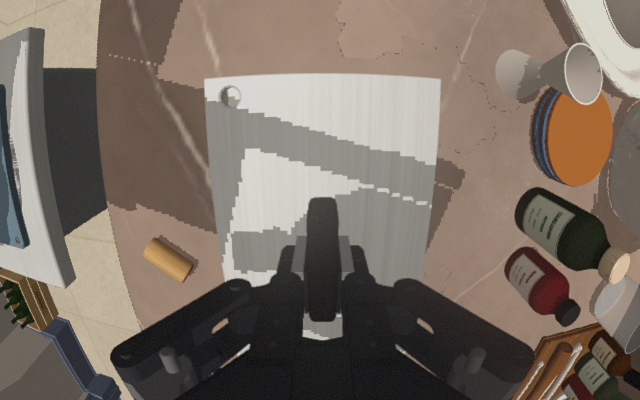

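Run:
```python
from h import *
for n in("w2","w6"):
    z=np.load("/tmp/%s.npz"%n); P=fpts(z["d"],z); Zm=P[...,2]*1e3
    for b in((45,26),(-45,186)):
        w=b2w(*b)/1e3
        m=(np.hypot(P[...,0]-w[0],P[...,1]-w[1])<.014)&(Zm>40)&(Zm<52)
        for mm,a,c in big(m,1):
            zz=(Zm[mm].min()+Zm[mm].max())/2
            print(n,b,a,np.round(c,1),"nom",np.round(w*1e3,1),"axis",np.round(onplane(z,[c],.0447,True)[0]*1e3,1),"surf",np.round(P[mm].mean(0)*1e3,1))
```

```text
w2 (45, 26) 50 [453.2  57.8] nom [520.  -95.6] axis [520.3 -95.1  44.7] surf [520.2 -94.9  45.1]
w2 (-45, 186) 44 [263.  159.8] nom [422.6  60. ] axis [424.5  58.1  44.7] surf [424.8  57.8  46.3]
w6 (45, 26) 45 [543.7  82.1] nom [520.  -95.6] axis [520.4 -94.6  44.7] surf [520.4 -94.5  44.8]
w6 (-45, 186) 43 [383. 168.] nom [422.6  60. ] axis [424.8  60.   44.7] surf [424.8  60.1  45. ]
```

Request:
jog_arm --pt "-1 -2.5 -0.4 0 0 0 0" --pt "-1 0 0 7 0 0 0" --pt "-1 0 0 7 0 0 0" --pt "-1 0 0 7 0 0 0" --pt "-1 0 0 5 0 0 0" --pt "-1 0 0 0 0 0 0" --pt "-1 0 0 0 0 0 0" --pt "-1 0 0 0 0 0 0" --squeeze 60

```text
time: 28.7
tcp_pos: [0.4722, -0.0175, 0.0647]
eef_rot: [0.0, 0.69, 0.724, 0.0]
contact_force: [-0.2, -0.0, -3.4]
finger_gap: 0.0125
grip_force: 79.7
```

Run:
```python
from h import *
pos(); print(delta(np.array([472.3,-17.4,58])-tcp()[0]*1e3))
```

```text
t 28.7 tcp [472.2 -17.5  64.7] xang 92.69 z [ 0.001 -0.    -1.   ] F [-0.2 -0.  -3.4] gap 12.5 grip 79.7 q [-0.27  0.31  1.93 -0.    0.9  -0.32]
[0.1 0.1 6.7]
```

Lower slowly.

Request:
jog_arm --pt "-1 0 0 2 0 0 0" --pt "-1 0 0 2 0 0 0" --pt "-1 0 0 2 0 0 0" --pt "-1 0 0 2 0 0 0" --pt "-1 0 0 2 0 0 0" --pt "-1 0 0 0 0 0 0" --pt "-1 0 0 0 0 0 0" --pt "-1 0 0 0 0 0 0"

```text
time: 29.7
tcp_pos: [0.4721, -0.0174, 0.0545]
eef_rot: [0.0, 0.69, 0.724, 0.0]
contact_force: [0.1, -0.4, -2.6]
finger_gap: 0.0124
grip_force: 79.7
```

Run:
```python
from h import *
pos()
```

```text
t 29.7 tcp [472.1 -17.4  54.5] xang 92.69 z [ 0. -0. -1.] F [ 0.1 -0.4 -2.6] gap 12.4 grip 79.7 q [-0.27  0.33  1.94 -0.    0.87 -0.32]
```

Request:
jog_arm --pt "-1 0 0 2 0 0 0" --pt "-1 0 0 2 0 0 0" --pt "-1 0 0 2 0 0 0" --pt "-1 0 0 1 0 0 0" --pt "-1 0 0 0 0 0 0" --pt "-1 0 0 0 0 0 0" --pt "-1 0 0 0 0 0 0" --pt "-1 0 0 0 0 0 0"

```text
time: 30.7
tcp_pos: [0.472, -0.0174, 0.0475]
eef_rot: [0.0, 0.69, 0.724, 0.0]
contact_force: [-0.2, 0.4, -2.9]
finger_gap: 0.0125
grip_force: 79.8
```

Run:
```python
from h import *
pos()
```

```text
t 30.7 tcp [472.  -17.4  47.5] xang 92.69 z [ 0.  0. -1.] F [-0.2  0.4 -2.9] gap 12.5 grip 79.8 q [-0.27  0.34  1.95  0.    0.86 -0.32]
```

Request:
jog_arm --pt "-1 0 0 1.5 0 0 0" --pt "-1 0 0 0 0 0 0" --pt "0 0 0 0 0 0 0" --pt "0 0 0 0 0 0 0" --pt "0 0 0 0 0 0 0" --pt "0 0 0 -20 0 0 0" --pt "0 0 0 -30 0 0 0" --pt "0 0 0 -30 0 0 0"

```text
time: 31.7
tcp_pos: [0.4718, -0.0174, 0.1265]
eef_rot: [-0.0, 0.69, 0.724, -0.0]
contact_force: [0.2, -0.7, 0.2]
finger_gap: 0.0426
grip_force: 0.0
```

Request:
jog_arm --pt "0 0 0 -30 0 0 0" --pt "0 -48.8 -5.4 0 0 0 0" --pt "0 -48.8 -5.4 0 0 0 0" --pt "0 -48.8 -5.4 0 0 0 0" --pt "0 -48.8 -5.4 0 0 0 0" --pt "0 -48.8 -5.4 0 0 0 0" --pt "0 -48.8 -5.4 0 0 0 0" --pt "0 -48.8 -5.4 0 0 0 0"

```text
time: 32.7
tcp_pos: [0.45, -0.3621, 0.1557]
eef_rot: [-0.0, 0.69, 0.723, 0.0]
contact_force: [0.6, 0.4, -0.7]
finger_gap: 0.0426
grip_force: 0.0
```

Request:
jog_arm --pt "0 0 0 0 0 0 0.187" --pt "0 0 0 0 0 0 0.187" --pt "0 0 0 0 0 0 0.187" --pt "0 0 0 0 0 0 0.187" --pt "0 0 0 0 0 0 0.187" --pt "0 0 0 0 0 0 0.187" --pt "0 0 0 0 0 0 0.187" --pt "0 0 0 0 0 0 0.187"

```text
time: 33.7
tcp_pos: [0.4502, -0.3603, 0.1556]
eef_rot: [-0.0, 0.998, 0.058, -0.0]
contact_force: [-0.6, -1.3, -0.8]
finger_gap: 0.0426
grip_force: 0.0
```

Request:
jog_arm --pt "0 0 0 0 0 0 0.187" --pt "0 0 0 0 0 0 0.127" --pt "0 0 0 0 0 0 0" --pt "0 0 0 0 0 0 0" --pt "0 0 0 0 0 0 0" --pt "0 0 0 0 0 0 0" --pt "0 0 0 0 0 0 0" --pt "0 0 0 0 0 0 0"

```text
time: 34.7
tcp_pos: [0.4503, -0.3604, 0.156]
eef_rot: [0.0, 0.995, -0.096, 0.0]
contact_force: [0.1, -0.1, 0.3]
finger_gap: 0.0427
grip_force: 0.0
```

Run:
```python
from h import *
pos()
im,d,p,P,(H,S,V)=wrist(); save("w11",im)
np.savez("/tmp/w11",im=im,d=d,**{k:np.array(v) for k,v in p.items() if k in("camera_matrix","R","t")})
W=(P[...,1]<-.25)&(P[...,0]<.65)&(P[...,0]>.38)
m=((H<6)|(H>174))&(S>150)&(V>70)&W; q=P[big(m,1)[0][0]]; print("handle",rect(q),np.median(q[:,2]))
m=(P[...,2]>.008)&(P[...,2]<.03)&W; q=P[big(m,1)[0][0]]; print("wrench",rect(q),np.percentile(q[:,2],[50,99]))
m=(V<60)&(P[...,2]<.008)&W; q=P[m]; print("mat",rect(q))
m=(abs(P[...,0]-.47)<.12)&(P[...,1]>-.13)&(P[...,1]<.09)&(P[...,2]>.03)&(P[...,2]<.06)&(S<80)&(V>80)
q=P[m]; q=q[q[:,1]<-.07 if 0 else slice(None)]; print("cover/wall z pct",np.round(np.percentile(q[:,2],[5,25,50,75,95])*1e3,1),len(q))
```

```text
t 34.7 tcp [ 450.3 -360.4  156. ] xang -11.0 z [ 0. -0. -1.] F [ 0.1 -0.1  0.3] gap 42.7 grip 0.0 q [-0.87  0.37  1.58 -0.    1.2   0.89]
handle (array([ 487.8, -362.2]), array([21.1, 85.7]), 76.9) 0.017491979293544124
wrench (array([ 515.1, -373.2]), array([ 61.4, 167.1]), 77.3) [0.01758805 0.02202676]
mat (array([ 496.8, -369.2]), array([102.4, 265. ]), 72.1)
cover/wall z pct [40.7 42.1 42.6 43.1 43.8] 7334
```

View pics/w11.png

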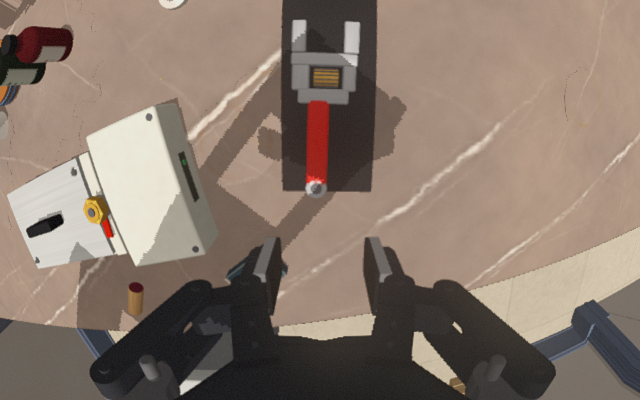

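Request:
jog_arm --pt "0 23 -2.5 0 0 0 0" --pt "0 23.2 -2.6 0 0 0 0.033" --pt "0 0 0 30 0 0 0" --pt "0 0 0 30 0 0 0" --pt "0 0 0 30 0 0 0" --pt "0 0 0 15 0 0 0" --pt "0 0 0 0 0 0 0" --pt "0 0 0 0 0 0 0"

```text
time: 35.75
tcp_pos: [0.4973, -0.3649, 0.0522]
eef_rot: [0.001, 0.994, -0.112, 0.001]
contact_force: [-1.1, -0.0, 0.9]
finger_gap: 0.0427
grip_force: 0.0
```

Run:
```python
from h import *
pos()
im,d,p,P,(H,S,V)=wrist(); save("w12",im)
np.savez("/tmp/w12",im=im,d=d,**{k:np.array(v) for k,v in p.items() if k in("camera_matrix","R","t")})
t,R=tcp(); Q=(P-t)@R*1e3
W=(P[...,1]<-.25)&(P[...,0]<.65)&(P[...,0]>.38)
m=((H<6)|(H>174))&(S>150)&(V>70)&W; q=P[big(m,1)[0][0]]; print("handle",rect(q),np.median(q[:,2])); qq=Q[big(m,1)[0][0]]; print("tool frame",rect(qq))
m=(P[...,2]>.008)&(P[...,2]<.03)&W; mm=big(m,1)[0][0]; q=Q[mm]; print("wrench tool",rect(q), np.percentile(q,[0.5,99.5],axis=0))
m=(H>12)&(H<28)&(S>100)&(V>60)&W&(P[...,2]>.012); mm=big(m,1)[0][0]; print("worm",rect(Q[mm]),np.median(Q[mm][:,2]),P[mm].mean(0))
for u in(40,41.0): pass
print(mm.sum(), big(m,1)[0][2])
```

```text
t 35.8 tcp [ 497.3 -364.9   52.2] xang -12.9 z [ 0.001 -0.001 -1.   ] F [-1.1 -0.   0.9] gap 42.7 grip 0.0 q [-0.81  0.54  1.58  0.    1.02  0.98]
handle (array([ 511. , -367.7]), array([ 21.8, 131.3]), 77.3) 0.01752986029266637
tool frame (array([13997.1,  -544.5]), array([ 21832.7, 131663.9]), 89.8)
wrench tool (array([18664.8,  4198. ]), array([ 61638.6, 168571.7]), 89.7) [[-60.40857667 -25.85734575  30.40073356]
 [101.68225646  33.3185497   42.87781329]]
worm (array([60587.4,  5584.3]), array([38452.7, 21651.3]), 0.2) 31.892589686687998 [ 0.54473004 -0.38152108  0.021138  ]
684 [332.63304094 147.18859649]
```

Run:
```python
from h import *
T={"w11":(np.array([450.3,-360.4,156.0]),-11.0),"w12":(np.array([497.3,-364.9,52.2]),-12.9)}
for n in T:
    z=np.load("/tmp/%s.npz"%n); im=z["im"]; P=fpts(z["d"],z)*1e3
    H,S,V=[x.astype(int) for x in cv2.split(cv2.cvtColor(im,cv2.COLOR_RGB2HSV))]
    a=np.radians(-12.9); e=np.array([np.cos(a),np.sin(a)]); f=np.array([-e[1],e[0]])
    g0=np.array([586.,-385.]); X=(P[...,:2]-g0)@e; Y=(P[...,:2]-g0)@f; Z=P[...,2]
    W=(X>-170)&(X<40)&(abs(Y)<45)
    red=((H<6)|(H>174))&(S>150)&(V>70)&W&(abs(Y-0)<14)&(Z>12); print(n,"red X",np.percentile(X[red],[1,3,50,97,99]).round(1),"Ymid",np.round((np.percentile(Y[red],2)+np.percentile(Y[red],98))/2,1))
    br=(H>12)&(H<28)&(S>100)&(V>60)&W&(Z>16)&(X>-62)&(X<-15); print("worm X",np.percentile(X[br],[2,50,98]).round(1),"Y",np.percentile(Y[br],[2,50,98]).round(1),"Z",np.percentile(Z[br],[50,98]).round(1))
    wr=W&(Z>13)&(Z<24); print("wrench X",np.percentile(X[wr],[.3,99.7]).round(1))
    for y in(-26,26): 
        pass
    jw=wr&(X>-12)&(X<8); h,ed=np.histogram(Y[jw],np.arange(-45,46,2)); print(dict(zip(ed[:-1].astype(int),h)))
    bk=(V<45)&(Z<8)&(Z>-2)&(X>-190)&(X<60)&(abs(Y)<70); print("mat X",np.percentile(X[bk],[1,99]).round(1),"Y",np.percentile(Y[bk],[1,99]).round(1))
```

```text
w11 red X [-138.6 -136.2  -99.7  -65.9  -64.1] Ymid -0.0
worm X [-49.5 -42.8 -34.7] Y [-16.6  -5.4   5.3] Z [20.6 23.3]
wrench X [-153.7   10.7]
{np.int64(-45): np.int64(0), np.int64(-43): np.int64(0), np.int64(-41): np.int64(0), np.int64(-39): np.int64(0), np.int64(-37): np.int64(0), np.int64(-35): np.int64(36), np.int64(-33): np.int64(44), np.int64(-31): np.int64(46), np.int64(-29): np.int64(47), np.int64(-27): np.int64(50), np.int64(-25): np.int64(43), np.int64(-23): np.int64(50), np.int64(-21): np.int64(8), np.int64(-19): np.int64(0), np.int64(-17): np.int64(0), np.int64(-15): np.int64(0), np.int64(-13): np.int64(0), np.int64(-11): np.int64(0), np.int64(-9): np.int64(0), np.int64(-7): np.int64(0), np.int64(-5): np.int64(0), np.int64(-3): np.int64(0), np.int64(-1): np.int64(0), np.int64(1): np.int64(0), np.int64(3): np.int64(0), np.int64(5): np.int64(0), np.int64(7): np.int64(0), np.int64(9): np.int64(0), np.int64(11): np.int64(0), np.int64(13): np.int64(46), np.int64(15): np.int64(44), np.int64(17): np.int64(46), np.int64(19): np.int64(51), np.int64(21): np.int64(48), np.int64(23
[... 1059 characters left out ...]
nt64(0), np.int64(-3): np.int64(0), np.int64(-1): np.int64(0), np.int64(1): np.int64(0), np.int64(3): np.int64(0), np.int64(5): np.int64(0), np.int64(7): np.int64(0), np.int64(9): np.int64(0), np.int64(11): np.int64(5), np.int64(13): np.int64(128), np.int64(15): np.int64(111), np.int64(17): np.int64(137), np.int64(19): np.int64(107), np.int64(21): np.int64(132), np.int64(23): np.int64(106), np.int64(25): np.int64(66), np.int64(27): np.int64(0), np.int64(29): np.int64(0), np.int64(31): np.int64(0), np.int64(33): np.int64(0), np.int64(35): np.int64(0), np.int64(37): np.int64(0), np.int64(39): np.int64(0), np.int64(41): np.int64(0), np.int64(43): np.int64(0)}
mat X [-62.9  27. ] Y [-18.1  23.7]
```

Request:
jog_arm --pt "0 0 0 20 0 0 0" --pt "0 0 0 15 0 0 0" --pt "0 0 0 10 0 0 0" --pt "0 0 0 2 0 0 0" --pt "-1 0 0 0 0 0 0" --pt "-1 0 0 0 0 0 0" --pt "-1 0 0 0 0 0 0" --pt "-1 0 0 0 0 0 0" --squeeze 100

```text
time: 36.8
tcp_pos: [0.4969, -0.3646, 0.0047]
eef_rot: [0.0, 0.994, -0.112, 0.0]
contact_force: [-1.2, 0.3, 5.6]
finger_gap: 0.0169
grip_force: 99.1
```

Run:
```python
from h import *
pos()
```

```text
t 36.8 tcp [ 496.9 -364.6    4.7] xang -12.9 z [ 0.001 -0.001 -1.   ] F [-1.2  0.3  5.6] gap 16.9 grip 99.1 q [-0.81  0.6   1.62 -0.    0.93  0.98]
```

Request:
jog_arm --pt "-1 0 0 -10 0 0 0" --pt "-1 0 0 -20 0 0 0" --pt "-1 0 0 -25 0 0 0" --pt "-1 0 0 -25 0 0 0" --pt "-1 0 0 -25 0 0 0" --pt "-1 0 0 -15 0 0 0" --pt "-1 0 0 0 0 0 -0.1" --pt "-1 0 0 0 0 0 -0.164"

```text
time: 37.8
tcp_pos: [0.4963, -0.3638, 0.1236]
eef_rot: [-0.0, 1.0, 0.022, -0.0]
contact_force: [-0.5, 0.4, -4.9]
finger_gap: 0.0172
grip_force: 98.1
```

Request:
jog_arm --pt "-1 0 0 0 0 0 -0.18" --pt "-1 0 0 0 0 0 -0.18" --pt "-1 0 0 0 0 0 -0.18" --pt "-1 0 0 0 0 0 -0.18" --pt "-1 0 0 0 0 0 -0.18" --pt "-1 0 0 0 0 0 -0.18" --pt "-1 0 0 0 0 0 -0.18" --pt "-1 0 0 0 0 0 -0.18"

```text
time: 38.8
tcp_pos: [0.4962, -0.3638, 0.1233]
eef_rot: [-0.001, 0.737, 0.676, -0.0]
contact_force: [0.3, -0.8, -3.3]
finger_gap: 0.0169
grip_force: 98.0
```

Request:
jog_arm --pt "-1 0 0 0 0 0 -0.18" --pt "-1 0 0 0 0 0 -0.18" --pt "-1 0 0 0 0 0 -0.18" --pt "-1 0 0 0 0 0 -0.18" --pt "-1 0 0 0 0 0 -0.14" --pt "-1 0 0 0 0 0 0" --pt "-1 0 0 0 0 0 0" --pt "-1 0 0 0 0 0 0"

```text
time: 39.8
tcp_pos: [0.4966, -0.3642, 0.1239]
eef_rot: [-0.0, 0.391, 0.92, 0.0]
contact_force: [-0.1, -0.2, -3.6]
finger_gap: 0.017
grip_force: 98.0
```

Run:
```python
from h import *
pos(); print(delta(np.array([538.4,-190.8,125])-tcp()[0]*1e3))
```

```text
t 39.8 tcp [ 496.6 -364.2  123.9] xang 133.92 z [-0.  0. -1.] F [-0.1 -0.2 -3.6] gap 17.0 grip 98.0 q [-0.81  0.46  1.51 -0.    1.17 -1.58]
[ 95.9 150.4  -1.1]
```

Request:
jog_arm --pt "-1 13.7 21.5 0 0 0 0" --pt "-1 13.7 21.5 0 0 0 0" --pt "-1 13.7 21.5 0 0 0 0" --pt "-1 13.7 21.5 0 0 0 0" --pt "-1 13.7 21.5 0 0 0 0" --pt "-1 13.7 21.5 0 0 0 0" --pt "-1 13.7 21.4 10 0 0 0" --pt "-1 0 0 10 0 0 0"

```text
time: 40.8
tcp_pos: [0.5383, -0.1873, 0.1039]
eef_rot: [-0.0, 0.389, 0.921, 0.0]
contact_force: [0.2, 0.2, -3.8]
finger_gap: 0.017
grip_force: 98.3
```

```bash
cat >> h.py <<'E'
def nutview(n,zb=None):
    im,d,p,P,(H,S,V)=wrist(); save(n,im)
    np.savez("/tmp/"+n,im=im,d=d,**{k:np.array(v) for k,v in p.items() if k in("camera_matrix","R","t")})
    t,R=tcp(); Q=(P-t)@R*1e3; pos()
    br=(H>12)&(H<28)&(S>100)&(V>50)&(P[...,2]>.056)&(P[...,2]<.066)&(np.hypot(P[...,0]-.477,P[...,1]+.1236)<.03)
    if br.sum()>20:
        vv,uu=np.nonzero(br); q=onplane(p,np.stack([uu,vv],-1),.061,True); c,wh,a=rect(q); print("nut",br.sum(),c,wh,a,"tool",np.round((np.r_[c/1e3,.061]-t)@R*1e3,1))
    re=((H<6)|(H>174))&(S>130)&(V>50)&(P[...,2]>.04)&(P[...,2]<.053)&(np.hypot(P[...,0]-.477,P[...,1]+.1236)<.06)
    if re.sum()>20: q=P[big(re,1)[0][0]]; print("tongue",rect(q),q[:,2].mean(), "dir box deg",np.round(np.degrees(np.arctan2(*(q[:,:2].mean(0)*1e3-[477,-123.6])[::-1]))-2.6,1))
    hz=t[2]*1e3-2+14; Zw=P[...,2]*1e3
    wr=(abs(Zw-hz)<4)&(Q[...,0]>60)&(Q[...,0]<130)&(abs(Q[...,1])<50)
    x=Q[...,0][wr];y=Q[...,1][wr]; print("head x max",np.percentile(x,99.5).round(1))
    jw=(x>82)&(x<98); h,e=np.histogram(y[jw],np.arange(-45,46,1)); on=e[:-1][h>3]; print("jaw y cols",on.astype(int).tolist())
E
python3 - <<'E'
from h import *
nutview("w13")
E
```

```text
t 40.9 tcp [ 537.5 -188.3  102.4] xang 134.16 z [-0.002  0.001 -1.   ] F [-0.1  0.1 -5.2] gap 17.2 grip 98.3 q [-0.53  0.41  1.66 -0.    1.08 -1.3 ]
nut 1392 [ 476.8 -125. ] [25.4 29. ] 44.5 tool [87.6  0.6 41.6]
tongue (array([ 452. , -122.8]), array([ 9.1, 20.6]), 85.4) 0.04869135392495172 dir box deg 172.9
head x max 101.3
jaw y cols [-24, -23, -22, -21, -20, -19, -18, -17, -16, -15, -14, -13, -12, -11, 22, 23, 24, 25, 26, 27, 28, 29, 30, 31, 32, 33, 34, 35, 36, 37]
```

View pics/w13.png

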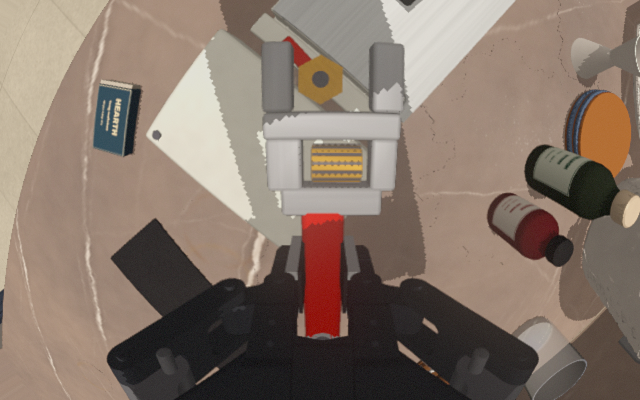

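Request:
jog_arm --pt "-1 -1.4 -4.6 7 0 0 0" --pt "-1 0 0 10 0 0 0" --pt "-1 0 0 10 0 0 0" --pt "-1 0 0 2 0 0 0" --pt "-1 0 0 0 0 0 0" --pt "-1 0 0 0 0 0 0" --pt "-1 0 0 0 0 0 0" --pt "-1 0 0 0 0 0 0"

```text
time: 41.85
tcp_pos: [0.536, -0.195, 0.0752]
eef_rot: [0.0, 0.391, 0.921, -0.0]
contact_force: [-0.1, 0.5, -4.1]
finger_gap: 0.0171
grip_force: 98.3
```

Run:
```python
from h import *
nutview("w14")
```

```text
t 41.9 tcp [ 536.  -195.    75.2] xang 134.01 z [ 0. -0. -1.] F [-0.4  0.2 -5.1] gap 17.1 grip 98.3 q [-0.54  0.44  1.68  0.    1.02 -1.31]
nut 1958 [ 476.8 -124.7] [26.  29.3] 44.4 tool [91.7  6.3 14.2]
tongue (array([ 452. , -122.9]), array([ 9.4, 20.5]), 86.6) 0.048636868636119275 dir box deg 175.6
head x max 101.1
jaw y cols [-26, -25, -24, -23, -22, -21, -20, -19, -18, -17, -16, -15, -14, -13, -12, 21, 22, 23, 24, 25, 26, 27, 28, 29, 30, 31, 32, 33, 34, 35]
```

Request:
jog_arm --pt "-1 2 2.2 0 0 0 0" --pt "-1 0 0 0 0 0 0" --pt "-1 0 0 6 0 0 0" --pt "-1 0 0 6 0 0 0" --pt "-1 0 0 5 0 0 0" --pt "-1 0 0 4 0 0 0" --pt "-1 0 0 2 0 0 0" --pt "-1 0 0 0 0 0 0"

```text
time: 42.9
tcp_pos: [0.536, -0.192, 0.0518]
eef_rot: [-0.0, 0.391, 0.921, 0.0]
contact_force: [-0.6, 0.9, -3.9]
finger_gap: 0.0169
grip_force: 98.3
```

Run:
```python
from h import *
nutview("w15")
```

```text
t 43.0 tcp [ 536.1 -192.    52. ] xang 134.0 z [ 0.  0. -1.] F [-0.2  0.1 -3.5] gap 16.8 grip 98.3 q [-0.54  0.47  1.7   0.    0.97 -1.31]
nut 2718 [ 476.9 -124.8] [29.5 26.1] 13.7 tool [89.4  4.1 -9. ]
tongue (array([ 451.8, -122.8]), array([ 9.5, 20.8]), 85.3) 0.048567203676538745 dir box deg 175.5
head x max 101.9
jaw y cols [-26, -25, -24, -23, -22, -21, -20, -19, -18, -17, -16, -15, -14, -13, -12, -9, -8, -7, -6, -5, -4, -3, -2, -1, 0, 1, 2, 3, 4, 5, 6, 7, 8, 9, 10, 11, 12, 13, 14, 15, 16, 17, 21, 22, 23, 24, 25, 26, 27, 28, 29, 30, 31, 32, 33, 34, 35]
```

Request:
jog_arm --pt "-1 0 0 1.5 0 0 0" --pt "-1 0 0 0 0 0 0" --pt "0 0 0 0 0 0 0" --pt "0 0 0 0 0 0 0" --pt "0 0 0 0 0 0 0" --pt "0 0 0 -10 0 0 0" --pt "0 0 0 -20 0 0 0" --pt "0 0 0 -20 0 0 0"

```text
time: 43.95
tcp_pos: [0.5361, -0.192, 0.1016]
eef_rot: [0.0, 0.391, 0.921, -0.0]
contact_force: [0.0, 0.4, -1.0]
finger_gap: 0.0424
grip_force: 0.0
```

Request:
jog_arm --pt "-1 0 0 -10 0 0 0" --pt "-1 0 0 0 0 0 0" --pt "-1 0 0 0 0 0 0" --pt "-1 0 0 0 0 0 0" --pt "-1 0 0 0 0 0 0" --pt "-1 0 0 0 0 0 0" --pt "-1 0 0 0 0 0 0" --pt "-1 0 0 0 0 0 0"

```text
time: 44.95
tcp_pos: [0.536, -0.192, 0.1105]
eef_rot: [-0.0, 0.391, 0.921, -0.0]
contact_force: [0.4, -0.6, -0.3]
finger_gap: 0.0001
grip_force: 0.0
```

```bash
cat >> h.py <<'E'
ez=lambda a:np.array([np.cos(np.radians(a)),np.sin(np.radians(a))])
def deckview(n,ang=134.0,org=(476.0,-126.5)):
    """wrench on deck: express in wrench frame with assumed origin/yaw"""
    im,d,p,P,(H,S,V)=wrist(); save(n,im); pos()
    np.savez("/tmp/"+n,im=im,d=d,**{k:np.array(v) for k,v in p.items() if k in("camera_matrix","R","t")})
    e=ez(ang); f=np.array([-e[1],e[0]]); D=P[...,:2]*1e3-np.array(org); X=D@e; Y=D@f; Z=P[...,2]*1e3
    br=(H>12)&(H<28)&(S>100)&(V>50)&(Z>56)&(Z<72); L=big(br&(X>-60)&(X<-20)&(abs(Y)<25),1)
    if L: m=L[0][0]; print("worm X",np.percentile(X[m],[2,98]).round(1),"Y",np.percentile(Y[m],[2,98]).round(1),"Z",np.percentile(Z[m],[50,98]).round(1), "world", P[m].mean(0).round(4)*1e3)
    m=br&(np.hypot(X,Y)<22); 
    if m.sum()>50: print("nut X",np.percentile(X[m],[1,99]).round(1),"Y",np.percentile(Y[m],[1,99]).round(1),m.sum())
    red=((H<6)|(H>174))&(S>150)&(V>50)&(Z>54)&(Z<70)&(X<-55)
    if red.sum()>50: q=P[big(red,1)[0][0]]; r=rect(q); print("handle",r); 
    w=(Z>59)&(Z<66)&(S<60)&(X>-12)&(X<10)&(abs(Y)<45)&~m; h,ed=np.histogram(Y[w],np.arange(-45,46,1)); print("jaw Y",ed[:-1][h>4].astype(int).tolist())
    re=((H<6)|(H>174))&(S>130)&(V>50)&(Z>40)&(Z<53)&(np.hypot(X,Y)<60)
    if re.sum()>20: q=P[big(re,1)[0][0]]; print("tongue",rect(q), "dir box deg",np.round(np.degrees(np.arctan2(*(q[:,:2].mean(0)*1e3-[477,-124])[::-1]))-2.6,1))
E
python3 - <<'E'
from h import *
deckview("w16")
E
```

```text
t 45.0 tcp [ 536.  -192.   110.5] xang 134.0 z [ 0. -0. -1.] F [ 1.1 -0.5 -0.5] gap 0.0 grip 0.0 q [-0.54  0.4   1.65 -0.    1.09 -1.31]
worm X [-42.5 -39.9] Y [-14.8   5.2] Z [67.5 68.8] world [ 507.8 -153.2   67.5]
nut X [-12.7  13.5] Y [-14.3  10.7] 1301
handle (array([ 533.2, -187.5]), array([18.5, 40.7]), 44.4)
jaw Y [-34, -33, -32, -31, -30, -29, -28, -27, -26, -25, -24, -23, -22, -21, -20, -6, -5, -4, -3, -2, -1, 0, 1, 2, 14, 15, 16, 17, 18, 19, 20, 21, 22, 23, 24, 25, 26, 27]
tongue (array([ 452.1, -122.9]), array([ 9.4, 20.7]), 85.2) dir box deg 174.7
```

Request:
jog_arm --pt "-1 19.2 3.5 0 0 0 0" --pt "-1 19.2 3.5 0 0 0 0" --pt "-1 0 0 20 0 0 0" --pt "-1 0 0 15 0 0 0" --pt "-1 0 0 6 0 0 0" --pt "-1 0 0 1.5 0 0 0" --pt "-1 0 0 0 0 0 0" --pt "-1 0 0 0 0 0 0"

```text
time: 46.0
tcp_pos: [0.5148, -0.1598, 0.0684]
eef_rot: [0.0, 0.391, 0.92, -0.0]
contact_force: [-0.3, 0.2, -0.4]
finger_gap: -0.0004
grip_force: 0.0
```

Request:
jog_arm --pt "-1 0 0 1 0 0 0" --pt "-1 0 0 0 0 0 0" --pt "-1 0 0 0 0 0 0" --pt "-1 0 0 0 0 0 0" --pt "-1 0 0 0 0 0 0" --pt "-1 0 0 0 0 0 0" --pt "-1 0 0 0 0 0 0" --pt "-1 0 0 0 0 0 0"

```text
time: 47.0
tcp_pos: [0.5144, -0.1595, 0.067]
eef_rot: [-0.0, 0.391, 0.921, -0.0]
contact_force: [-0.5, -0.3, 0.1]
finger_gap: 0.0002
grip_force: 0.0
```

Request:
jog_arm --pt "-1 0 0 1 0 0 0" --pt "-1 0 0 0 0 0 0" --pt "-1 0 0 0 0 0 0" --pt "-1 0 0 0 0 0 0" --pt "-1 0 0 0 0 0 0" --pt "-1 0 0 0 0 0 0" --pt "-1 0 0 0 0 0 0" --pt "-1 0 0 0 0 0 0"

```text
time: 48.0
tcp_pos: [0.5146, -0.1597, 0.0664]
eef_rot: [0.0, 0.391, 0.921, -0.0]
contact_force: [-1.1, 0.8, 6.5]
finger_gap: -0.0002
grip_force: 2.6
```

Request:
jog_arm --pt "-1 0 0 0.5 0 0 0" --pt "-1 3 0 0 0 0 0" --pt "-1 3 0 0 0 0 0" --pt "-1 3 0 0 0 0 0" --pt "-1 3 0 0 0 0 0" --pt "-1 3 0 0 0 0 0" --pt "-1 3 0 0 0 0 0" --pt "-1 0 0 0 0 0 0"

```text
time: 49.0
tcp_pos: [0.5036, -0.1482, 0.0668]
eef_rot: [0.003, 0.391, 0.921, -0.001]
contact_force: [0.2, -2.3, 6.5]
finger_gap: -0.0
grip_force: 3.5
```

Request:
jog_arm --pt "-1 0 0 -5 0 0 0" --pt "-1 0 0 -25 0 0 0" --pt "-1 -20 -3.5 -15 0 0 0" --pt "-1 -36.6 -3.5 0 0 0 0" --pt "-1 0 0 0 0 0 0" --pt "-1 0 0 0 0 0 0" --pt "-1 0 0 0 0 0 0" --pt "-1 0 0 0 0 0 0"

```text
time: 50.0
tcp_pos: [0.5357, -0.1914, 0.1104]
eef_rot: [-0.0, 0.39, 0.921, 0.0]
contact_force: [-0.0, -0.1, -0.1]
finger_gap: 0.0001
grip_force: 0.0
```

Run:
```python
from h import *
deckview("w17")
```

```text
t 50.0 tcp [ 535.9 -191.6  110.5] xang 134.03 z [-0.  0. -1.] F [ 0.8  0.6 -0.4] gap -0.2 grip 0.0 q [-0.54  0.4   1.65  0.    1.09 -1.31]
worm X [-41.9 -39.8] Y [-15.    5.6] Z [67.3 68.8] world [ 507.7 -152.6   67.4]
nut X [-12.7  13.5] Y [-14.4  11.1] 1311
handle (array([ 532.6, -186.9]), array([18.5, 40.1]), 45.0)
jaw Y [-32, -31, -30, -29, -28, -27, -26, -25, -24, -23, -22, -21, -20, -19, -18, -17, -6, -5, -4, -3, -2, -1, 0, 1, 2, 14, 15, 16, 17, 18, 19, 20, 21, 22, 23, 24, 25, 26, 27]
tongue (array([ 452. , -122.7]), array([ 9.7, 20.8]), 85.1) dir box deg 174.7
```

Request:
jog_arm --pt "-1 19.2 3.5 0 0 0 0" --pt "-1 19.2 3.5 0 0 0 0" --pt "-1 0 0 25 0 0 0" --pt "-1 0 0 15 0 0 0" --pt "-1 0 0 4 0 0 0" --pt "-1 0 0 1 0 0 0" --pt "-1 0 0 0.3 0 0 0" --pt "-1 0 0 0 0 0 0"

```text
time: 51.05
tcp_pos: [0.515, -0.1604, 0.0662]
eef_rot: [0.001, 0.391, 0.92, -0.0]
contact_force: [-1.6, 0.4, 5.4]
finger_gap: -0.0003
grip_force: 2.3
```

Request:
jog_arm --pt "-1 3 0 0 0 0 0" --pt "-1 3 0 0 0 0 0" --pt "-1 3 0 0 0 0 0" --pt "-1 3 0 0 0 0 0" --pt "-1 3 0 0 0 0 0" --pt "-1 3 0 0 0 0 0" --pt "-1 0 0 0 0 0 0" --pt "-1 0 0 -6 0 0 0"

```text
time: 52.05
tcp_pos: [0.5019, -0.1467, 0.0713]
eef_rot: [-0.0, 0.391, 0.92, 0.0]
contact_force: [-0.3, 0.3, -0.4]
finger_gap: -0.0003
grip_force: 0.0
```

Request:
jog_arm --pt "-1 0 0 -24 0 0 0" --pt "-1 -20 -3.5 -15 0 0 0" --pt "-1 -36.6 -3.5 0 0 0 0" --pt "-1 0 0 0 0 0 0" --pt "-1 0 0 0 0 0 0" --pt "-1 0 0 0 0 0 0" --pt "-1 0 0 0 0 0 0" --pt "-1 0 0 0 0 0 0"

```text
time: 53.05
tcp_pos: [0.5361, -0.1919, 0.1102]
eef_rot: [-0.0, 0.391, 0.921, 0.0]
contact_force: [-0.4, -0.5, -0.9]
finger_gap: -0.0004
grip_force: 0.0
```

Run:
```python
from h import *
deckview("w18")
```

```text
t 53.1 tcp [ 536.2 -192.   110.2] xang 134.02 z [-0.  0. -1.] F [-0.4 -0.6 -0.3] gap 0.0 grip 0.0 q [-0.54  0.4   1.65  0.    1.09 -1.31]
worm X [-43.  -40.4] Y [-15.   5.] Z [67.5 68.8] world [ 508.7 -152.6   67.5]
nut X [-12.7  13.5] Y [-14.5  11.1] 1328
handle (array([ 533. , -187.3]), array([18.5, 39.9]), 44.7)
jaw Y [-29, -28, -27, -26, -25, -24, -23, -22, -21, -20, -19, -18, -17, -16, -6, -5, -4, -3, -2, -1, 0, 1, 2, 13, 14, 15, 16, 17, 18, 19, 20, 21, 22, 23, 24, 25, 26]
tongue (array([ 452.2, -122.8]), array([ 9. , 20.9]), 87.0) dir box deg 174.6
```

Request:
jog_arm --pt "-1 19.2 3.5 0 0 0 0" --pt "-1 19.2 3.5 0 0 0 0" --pt "-1 0 0 25 0 0 0" --pt "-1 0 0 15 0 0 0" --pt "-1 0 0 4 0 0 0" --pt "-1 0 0 1 0 0 0" --pt "-1 0 0 0.5 0 0 0" --pt "-1 0 0 0 0 0 0"

```text
time: 54.1
tcp_pos: [0.5155, -0.1608, 0.0659]
eef_rot: [0.001, 0.391, 0.92, -0.0]
contact_force: [-1.3, -0.0, 5.6]
finger_gap: 0.0002
grip_force: 2.6
```

Request:
jog_arm --pt "-1 3 0 0 0 0 0" --pt "-1 3 0 0 0 0 0" --pt "-1 3 0 0 0 0 0" --pt "-1 3 0 0 0 0 0" --pt "-1 3 0 0 0 0 0" --pt "-1 3 0 0 0 0 0" --pt "-1 0 0 0 0 0 0" --pt "-1 0 0 0 0 0 0"

```text
time: 55.1
tcp_pos: [0.5053, -0.1484, 0.0668]
eef_rot: [0.004, 0.391, 0.92, -0.0]
contact_force: [4.0, -1.6, 7.9]
finger_gap: -0.0001
grip_force: 4.1
```

Request:
jog_arm --pt "-1 0 0 -30 0 0 0" --pt "-1 -20 -3.5 -15 0 0 0" --pt "-1 -36.6 -3.5 0 0 0 0" --pt "-1 0 0 0 0 0 0" --pt "-1 0 0 0 0 0 0" --pt "-1 0 0 0 0 0 0" --pt "-1 0 0 0 0 0 0" --pt "-1 0 0 0 0 0 0"

```text
time: 56.1
tcp_pos: [0.5363, -0.1921, 0.1097]
eef_rot: [-0.0, 0.391, 0.921, 0.0]
contact_force: [0.8, 0.3, -0.8]
finger_gap: 0.0
grip_force: 0.0
```

Run:
```python
from h import *
deckview("w19")
```

```text
t 56.1 tcp [ 536.3 -192.1  109.8] xang 134.03 z [-0.  0. -1.] F [0.2 0.1 0.3] gap 0.1 grip 0.0 q [-0.54  0.4   1.65 -0.    1.09 -1.31]
worm X [-40.6 -37.4] Y [-16.2   3.8] Z [67.3 68.9] world [ 507.5 -150.5   67.4]
nut X [-12.9  13.6] Y [-14.9  10.9] 1333
handle (array([ 535. , -189.5]), array([19. , 49.3]), 41.6)
jaw Y [-30, -29, -28, -27, -26, -25, -24, -23, -22, -21, -20, -19, -18, -17, -16, -6, -5, -4, -3, -2, -1, 0, 1, 2, 11, 12, 13, 14, 15, 16, 17, 18, 19, 20, 21, 22, 23]
tongue (array([ 452.3, -122.5]), array([ 8.9, 20.8]), 87.2) dir box deg 173.5
```

Request:
jog_arm --pt "-1 20.5 3.5 0 0 0 0" --pt "-1 20.5 3.5 0 0 0 0" --pt "-1 0 0 25 0 0 0" --pt "-1 0 0 15 0 0 0" --pt "-1 0 0 4 0 0 0" --pt "-1 0 0 1 0 0 0" --pt "-1 0 0 0.5 0 0 0" --pt "-1 0 0 0 0 0 0"

```text
time: 57.15
tcp_pos: [0.5146, -0.1598, 0.066]
eef_rot: [0.002, 0.391, 0.92, -0.001]
contact_force: [-0.6, -2.3, 10.6]
finger_gap: -0.0
grip_force: 4.7
```

Request:
jog_arm --pt "-1 3 0 0 0 0 0" --pt "-1 3 0 0 0 0 0" --pt "-1 3 0 0 0 0 0" --pt "-1 3 0 0 0 0 0" --pt "-1 3 0 0 0 0 0" --pt "-1 0 0 0 0 0 0" --pt "-1 0 0 0 0 0 0" --pt "-1 0 0 0 0 0 0"

```text
time: 58.15
tcp_pos: [0.5066, -0.1505, 0.0668]
eef_rot: [0.005, 0.391, 0.92, -0.001]
contact_force: [3.0, -4.8, 8.8]
finger_gap: 0.0004
grip_force: 4.0
```

Request:
jog_arm --pt "-1 0 0 -30 0 0 0" --pt "-1 -20 -3.5 -15 0 0 0" --pt "-1 -36 -3.5 0 0 0 0" --pt "0.2 0 0 0 0 0 0" --pt "0.2 0 0 0 0 0 0" --pt "0.2 0 0 0 0 0 0" --pt "0.2 0 0 0 0 0 0" --pt "0.2 0 0 0 0 0 0"

```text
time: 59.15
tcp_pos: [0.5363, -0.1921, 0.1092]
eef_rot: [-0.0, 0.391, 0.921, 0.0]
contact_force: [0.3, 0.5, 0.8]
finger_gap: 0.0513
grip_force: 0.0
```

```bash
cat >> h.py <<'E'
def handle(n):
    z=np.load("/tmp/%s.npz"%n); P=fpts(z["d"],z)*1e3; H,S,V=[x.astype(int) for x in cv2.split(cv2.cvtColor(z["im"],cv2.COLOR_RGB2HSV))]
    m=((H<6)|(H>174))&(S>150)&(V>50)&(P[...,2]>54)&(P[...,2]<70); m=big(m,1)[0][0]; q=P[m][:,:2]
    c=q.mean(0); u=np.linalg.svd(q-c,full_matrices=False)[2][0]; u*=np.sign(u@[-1,1]); a=(q-c)@u; b=(q-c)@[-u[1],u[0]]
    mid=c+(np.percentile(b,2)+np.percentile(b,98))/2*np.array([-u[1],u[0]])
    print("handle dir",np.degrees(np.arctan2(u[1],u[0])).round(1),"end at jaw side",(mid+u*np.percentile(a,99)).round(1),"rear",(mid+u*np.percentile(a,1)).round(1),"w",np.percentile(b,98)-np.percentile(b,2))
E
python3 - <<'E'
from h import *
deckview("w20"); handle("w20")
im=np.load("/tmp/w20.npz")["im"]; save("crop20",cv2.resize(im[20:300,180:460],None,fx=2,fy=2))
E
```

```text
t 59.2 tcp [ 536.3 -192.2  109.3] xang 134.02 z [-0.  0. -1.] F [0.7 0.2 0.2] gap 51.2 grip 0.0 q [-0.54  0.4   1.65  0.    1.09 -1.31]
worm X [-41.2 -38. ] Y [-16.5   3.8] Z [67.6 69.2] world [ 508.1 -150.6   67.6]
nut X [-12.9  13.7] Y [-14.8  10.5] 1332
handle (array([ 544.8, -200.7]), array([19.4, 78.3]), 41.7)
jaw Y [-29, -28, -27, -26, -25, -24, -23, -22, -21, -20, -19, -18, -17, -16, -15, -7, -6, -5, -4, -3, -2, -1, 0, 1, 2, 11, 12, 13, 14, 15, 16, 17, 18, 19, 20, 21, 22, 23]
tongue (array([ 452.2, -122.6]), array([ 8.9, 21.1]), 87.0) dir box deg 173.4
handle dir 131.7 end at jaw side [ 519.6 -172.3] rear [ 568.9 -227.6] w 18.022444237919316
```

View pics/crop20.png

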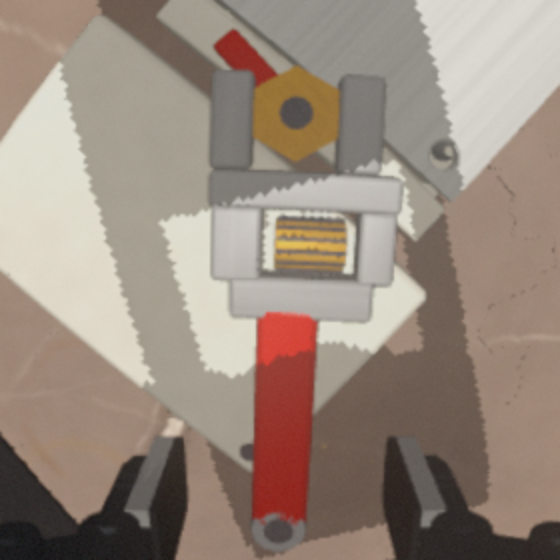

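Request:
jog_arm --pt "0.1 -3.1 0.6 0 0 0 0.04" --pt "0.1 0 0 20 0 0 0" --pt "0.1 0 0 20 0 0 0" --pt "0.1 0 0 12 0 0 0" --pt "0.1 0 0 5.5 0 0 0" --pt "0.1 0 0 0 0 0 0" --pt "0.1 0 0 0 0 0 0" --pt "0.1 0 0 0 0 0 0" --squeeze 60

```text
time: 60.2
tcp_pos: [0.5394, -0.1945, 0.0523]
eef_rot: [0.001, 0.409, 0.913, -0.0]
contact_force: [0.3, -0.4, 0.7]
finger_gap: 0.0471
grip_force: 0.0
```

Request:
jog_arm --pt "-1 0 0 0 0 0 0" --pt "-1 0 0 0 0 0 0" --pt "-1 0 0 0 0 0 0" --pt "-1 0 0 0 0 0 0" --pt "-1 0 0 0 0 0 0" --pt "-1 0 0 0 0 0 0" --pt "-1 0 0 0 0 0 0" --pt "-1 0 0 0 0 0 0"

```text
time: 61.2
tcp_pos: [0.5391, -0.1944, 0.0523]
eef_rot: [0.0, 0.409, 0.913, -0.0]
contact_force: [-1.8, 0.4, 6.1]
finger_gap: 0.0185
grip_force: 60.0
```

Run:
```python
from h import *
deckview("w21"); t,R=tcp(); print("N in tool",((np.array([.477,-.1242,.0515])-t)@R*1e3).round(1))
```

```text
t 61.2 tcp [ 539.1 -194.4   52.3] xang 131.73 z [ 0.    -0.001 -1.   ] F [-1.6  1.2  5.6] gap 18.1 grip 60.0 q [-0.54  0.48  1.7  -0.    0.97 -1.27]
worm X [-41.1 -38. ] Y [-16.9   3.4] Z [67.5 68.8] world [ 508.3 -150.3   67.5]
nut X [-12.9  13.7] Y [-14.7  10.7] 2697
handle (array([ 545.9, -200.4]), array([19.7, 79.9]), 42.2)
jaw Y [-29, -28, -27, -26, -25, -24, -23, -22, -21, -20, -19, -18, -17, -16, -15, -7, -6, -5, -4, -3, -2, -1, 0, 1, 2, 10, 11, 12, 13, 14, 15, 16, 17, 18, 19, 20, 21, 22, 23, 24]
tongue (array([ 451.6, -122.7]), array([ 9.4, 19.9]), 85.8) dir box deg 173.0
N in tool [93.7  0.4  0.7]
```

Request:
jog_arm --pt "-1 0.92 -13.07 0 0 0 0.14" --pt "-1 0.92 -13.07 0 0 0 0.14" --pt "-1 0.92 -13.07 0 0 0 0.14" --pt "-1 0.92 -13.07 0 0 0 0.14" --pt "-1 0.92 -13.07 0 0 0 0.14" --pt "-1 0.92 -13.07 0 0 0 0.14" --pt "-1 0 0 0 0 0 0" --pt "-1 0 0 0 0 0 0"

```text
time: 62.25
tcp_pos: [0.4657, -0.2181, 0.0522]
eef_rot: [0.0, 0.745, 0.667, -0.001]
contact_force: [-5.3, -2.6, 8.3]
finger_gap: 0.0185
grip_force: 60.3
```

Run:
```python
from h import *
deckview("w22",ang=tcp()[1][:2,0]@[0,0] or np.degrees(np.arctan2(tcp()[1][1,0],tcp()[1][0,0])),org=(477,-124.2)); t,R=tcp(); print("N in tool",((np.array([.477,-.1242,.0515])-t)@R*1e3).round(1))
```

```text
t 62.3 tcp [ 465.8 -218.1   52.3] xang 83.69 z [-0.001 -0.001 -1.   ] F [-4.9 -3.4  9. ] gap 18.5 grip 60.3 q [-0.65  0.39  1.84 -0.    0.91 -0.54]
worm X [-41.7 -39.3] Y [-16.3   4.1] Z [67.5 68.8] world [ 478.5 -165.1   67.5]
nut X [-13.9  12.6] Y [-12.8  12.5] 2649
handle (array([ 466.2, -226.1]), array([79.6, 19.9]), 83.5)
jaw Y [-28, -27, -26, -25, -24, -23, -22, -21, -20, -19, -18, -17, -16, -15, -14, -5, -4, -3, -2, -1, 0, 1, 2, 3, 4, 12, 13, 14, 15, 16, 17, 18, 19, 20, 21, 22, 23, 24, 25]
tongue (array([ 461.9, -104.3]), array([ 9.3, 19.9]), 37.3) dir box deg 123.6
N in tool [94.6  0.8  0.6]
```

Request:
jog_arm --pt "-1 1.5 -13.07 0 0 0 0.14" --pt "-1 0.92 -13.07 0 0 0 0.14" --pt "-1 0.92 -13.07 0 0 0 0.14" --pt "-1 0.5 -9.35 0 0 0 0.1" --pt "-1 0 0 0 0 0 0" --pt "-1 0 0 0 0 0 0" --pt "-1 0 0 0 0 0 0" --pt "-1 0 0 0 0 0 0"

```text
time: 63.3
tcp_pos: [0.4209, -0.2006, 0.0522]
eef_rot: [0.001, 0.891, 0.453, -0.001]
contact_force: [-8.0, -5.9, 8.0]
finger_gap: 0.0181
grip_force: 60.4
```

```bash
cat > dv.py <<'E'
import sys
from h import *
deckview(sys.argv[1],ang=np.degrees(np.arctan2(tcp()[1][1,0],tcp()[1][0,0])),org=(477,-124.2)); t,R=tcp(); print("N in tool",((np.array([.477,-.1242,.0515])-t)@R*1e3).round(1),"torque",np.round(state()["torque"],2),"F tool",np.round(R.T@state()["contact_force"],1))
E
python3 dv.py w23
```

```text
t 63.4 tcp [ 420.9 -200.6   52.2] xang 53.92 z [-0.001 -0.002 -1.   ] F [-7.8 -6.   8.4] gap 18.1 grip 60.4 q [-0.68  0.32  1.96 -0.    0.86 -0.05]
worm X [-41.4 -38.7] Y [-16.8   3.9] Z [67.4 68.7] world [ 458.4 -160.3   67.4]
nut X [-13.6  12.5] Y [-13.1  12.3] 2638
handle (array([ 417.4, -207. ]), array([79.2, 20. ]), 53.5)
jaw Y [-28, -27, -26, -25, -24, -23, -22, -21, -20, -19, -18, -17, -16, -15, -14, -5, -4, -3, -2, -1, 0, 1, 2, 3, 12, 13, 14, 15, 16, 17, 18, 19, 20, 21, 22, 23, 24, 25]
tongue (array([474. , -99.4]), array([ 9.2, 20. ]), 6.1) dir box deg 93.0
N in tool [94.8  0.3  0.5] torque [-0.86  1.2  -0.21] F tool [-9.5 -2.8 -8.4]
```

Request:
jog_arm --pt "-1 -0.3 -2.8 0 0 0 0.03" --pt "-1 0 -2.8 0 0 0 0.03" --pt "-1 0 -1.4 0 0 0 0.015" --pt "-1 0 0 0 0 0 0" --pt "-1 0 0 0 0 0 0" --pt "-1 0 0 0 0 0 0" --pt "-1 0 0 0 0 0 0" --pt "-1 0 0 0 0 0 0"

```text
time: 64.35
tcp_pos: [0.4162, -0.197, 0.0523]
eef_rot: [0.001, 0.908, 0.42, -0.0]
contact_force: [-3.7, -6.3, 4.2]
finger_gap: 0.018
grip_force: 60.0
```

```bash
python3 dv.py w24
```

```text
t 64.4 tcp [ 416.2 -197.    52.2] xang 49.67 z [ 0.    -0.003 -1.   ] F [-4.5 -6.   4.9] gap 18.2 grip 60.0 q [-0.68  0.31  1.97 -0.    0.86  0.02]
worm X [-41.3 -35.5] Y [-17.3   3.3] Z [66.9 68.6] world [ 457.5 -158.    66.8]
nut X [-13.6  12.7] Y [-13.1  12.3] 2626
handle (array([ 410.6, -205. ]), array([82.3, 20. ]), 49.8)
jaw Y [-28, -27, -26, -25, -24, -23, -22, -21, -20, -19, -18, -17, -16, -15, -14, -6, -5, -4, -3, -2, -1, 0, 1, 2, 3, 4, 12, 13, 14, 15, 16, 17, 18, 19, 20, 21, 22, 23, 24, 25]
tongue (array([475.5, -99.3]), array([ 9.1, 20.1]), 4.0) dir box deg 89.4
N in tool [94.9 -0.7  0.5] torque [-0.94  0.69  0.25] F tool [-7.5  0.5 -4.9]
```

Request:
jog_arm --pt "-1 -0.3 -1.9 0 0 0 0.02" --pt "-1 0 -1.9 0 0 0 0.02" --pt "-1 0 0 0 0 0 0" --pt "-1 0 0 0 0 0 0" --pt "-1 0 0 0 0 0 0" --pt "-1 0 0 0 0 0 0" --pt "-1 0 0 0 0 0 0" --pt "-1 0 0 0 0 0 0"

```text
time: 65.4
tcp_pos: [0.4135, -0.1945, 0.0523]
eef_rot: [0.002, 0.916, 0.402, 0.0]
contact_force: [-2.1, -5.1, 3.7]
finger_gap: 0.0184
grip_force: 60.0
```

```bash
python3 dv.py w25
```

```text
t 65.5 tcp [ 413.5 -194.5   52.2] xang 47.36 z [ 0.001 -0.003 -1.   ] F [-2.5 -4.8  3.9] gap 18.5 grip 60.0 q [-0.68  0.31  1.98 -0.    0.85  0.06]
worm X [-42.  -39.2] Y [-17.1   3.2] Z [67.6 68.7] world [ 454.4 -158.5   67.5]
nut X [-13.9  12.8] Y [-13.2  12.2] 2646
handle (array([ 409.4, -199.9]), array([78.9, 19.6]), 48.1)
jaw Y [-28, -27, -26, -25, -24, -23, -22, -21, -20, -19, -18, -17, -16, -15, -14, -6, -5, -4, -3, -2, -1, 0, 1, 2, 3, 12, 13, 14, 15, 16, 17, 18, 19, 20, 21, 22, 23, 24, 25]
tongue (array([475.8, -99.2]), array([ 9.2, 20. ]), 2.2) dir box deg 88.6
N in tool [94.7 -0.9  0.6] torque [-0.82  0.33  0.37] F tool [-5.2  1.4 -3.8]
```

Request:
jog_arm --pt "-1 0 -1.9 0 0 0 0.02" --pt "-1 0 0 0 0 0 0" --pt "-1 0 0 0 0 0 0" --pt "-1 0 0 0 0 0 0" --pt "-1 0 0 0 0 0 0" --pt "-1 0 0 0 0 0 0" --pt "-1 0 0 0 0 0 0" --pt "-1 0 0 0 0 0 0"

```text
time: 66.45
tcp_pos: [0.4122, -0.1929, 0.0522]
eef_rot: [0.001, 0.92, 0.392, 0.0]
contact_force: [-1.5, -5.7, 4.6]
finger_gap: 0.0185
grip_force: 60.0
```

```bash
python3 dv.py w26
```

```text
t 66.5 tcp [ 412.2 -192.9   52.2] xang 46.15 z [ 0.002 -0.002 -1.   ] F [-1.  -5.7  3.2] gap 18.3 grip 60.0 q [-0.68  0.3   1.99 -0.    0.85  0.08]
worm X [-38.9 -36.3] Y [-17.1   3.3] Z [66.8 68.2] world [ 456.  -156.2   66.9]
nut X [-13.6  12.7] Y [-13.4  12.2] 2638
handle (array([ 407.9, -198.4]), array([78.9, 19.6]), 46.9)
jaw Y [-28, -27, -26, -25, -24, -23, -22, -21, -20, -19, -18, -17, -16, -15, -14, -6, -5, -4, -3, -2, -1, 0, 1, 2, 3, 12, 13, 14, 15, 16, 17, 18, 19, 20, 21, 22, 23, 24, 25]
tongue (array([475.8, -99.4]), array([ 9.2, 19.8]), 3.2) dir box deg 88.3
N in tool [94.5 -0.9  0.7] torque [-0.92  0.21  0.44] F tool [-4.8  3.2 -3.2]
```

Request:
jog_arm --pt "-1 0 1.5 0 0 0 -0.015" --pt "-1 0 0 -3 0 0 0" --pt "-1 0 0 -5 0 0 0" --pt "-1 0 0 -7 0 0 0" --pt "-1 0 0 -15 0 0 0" --pt "-1 0 0 -15 0 0 0" --pt "-1 0 0 -15 0 0 0" --pt "-1 0 0 0 0 0 0" --squeeze 90

```text
time: 67.5
tcp_pos: [0.4125, -0.1922, 0.1123]
eef_rot: [0.0, 0.917, 0.398, 0.0]
contact_force: [0.2, 0.0, -4.1]
finger_gap: 0.0172
grip_force: 89.3
```

```bash
python3 dv.py w27
python3 - <<'E'
from h import *
print(delta(np.array([492.4,-363.6,112])-tcp()[0]*1e3))
z=np.load("/tmp/w27.npz"); t,R=tcp(); P=fpts(z["d"],z); Q=(P-t)@R*1e3
H,S,V=[x.astype(int) for x in cv2.split(cv2.cvtColor(z["im"],cv2.COLOR_RGB2HSV))]
m=((H<6)|(H>174))&(S>150)&(V>50)&(abs(Q[...,1])<25)&(abs(Q[...,2])<40); q=Q[big(m,1)[0][0]]; u=np.linalg.svd((q-q.mean(0))[:,:2],full_matrices=False)[2][0]; print("handle in tool: yaw",np.degrees(np.arctan2(u[1],u[0])),"xr",np.percentile(q[:,0],[1,99]),"pitch z at ends",np.median(q[q[:,0]<-20][:,2]) if (q[:,0]<-20).any() else 0,np.median(q[q[:,0]>20][:,2]))
E
```

```text
t 67.5 tcp [ 412.1 -192.   111.6] xang 46.93 z [-0.     0.001 -1.   ] F [ 0.1  0.1 -3.7] gap 17.8 grip 89.3 q [-0.68  0.21  1.92  0.    1.01  0.07]
nut X [-13.6  12.8] Y [-13.3  11.9] 1261
jaw Y [-5, -4, -3, -2, -1, 0, 1, 2, 3]
tongue (array([476.1, -99.7]), array([20.2,  8.5]), 89.8) dir box deg 87.8
N in tool [93.8  1.2 60.1] torque [-0.08  0.02  0.02] F tool [ 0.1 -0.   3.7]
[-70.5 175.8  -0.6]
handle in tool: yaw 179.23314905333646 xr [-44.60003873  29.41552698] pitch z at ends -14.486215830058443 -9.328642064595112
```

Request:
jog_arm --pt "-1 -11.7 29.4 0 0 0 0" --pt "-1 -11.7 29.5 0 0 0 0" --pt "-1 -11.7 29.5 0 0 0 0" --pt "-1 -11.6 29.5 0 0 0 0" --pt "-1 -11.6 29.4 0 0 0 0" --pt "-1 -11.6 29.4 0 0 0 0" --pt "-1 0 0 0 0 0 0.176" --pt "-1 0 0 0 0 0 0.176"

```text
time: 68.55
tcp_pos: [0.4929, -0.3637, 0.1096]
eef_rot: [-0.002, 0.974, 0.228, -0.001]
contact_force: [0.1, 0.4, -3.0]
finger_gap: 0.0174
grip_force: 89.4
```

Request:
jog_arm --pt "-1 0 0 0 0 0 0.176" --pt "-1 0 0 0 0 0 0.176" --pt "-1 0 0 0 0 0 0.176" --pt "-1 0 0 0 0 0 0.178" --pt "-1 0 0 30 0 0 0" --pt "-1 0 0 30 0 0 0" --pt "-1 0 0 20 0 0 0" --pt "-1 0 0 0 0 0 0"

```text
time: 69.55
tcp_pos: [0.4918, -0.3622, 0.0284]
eef_rot: [-0.003, 0.993, -0.119, -0.003]
contact_force: [0.1, 0.2, -3.9]
finger_gap: 0.0177
grip_force: 89.2
```

Run:
```python
from h import *
pos(); print(delta(np.array([493.5,-363.8,5])-tcp()[0]*1e3))
```

```text
t 69.5 tcp [ 491.8 -362.2   28.4] xang -13.71 z [-0.005  0.006 -1.   ] F [ 0.1  0.2 -3.9] gap 17.7 grip 89.2 q [-0.82  0.56  1.61  0.    0.98  0.99]
[ 2.2  1.3 23.4]
```

Lower with small force, release, lift and check.

Request:
jog_arm --pt "-1 1 0.5 5 0 0 0" --pt "-1 0 0 5 0 0 0" --pt "-1 0 0 4 0 0 0" --pt "-1 0 0 3 0 0 0" --pt "-1 0 0 3 0 0 0" --pt "-1 0 0 2 0 0 0" --pt "-1 0 0 0 0 0 0" --pt "-1 0 0 0 0 0 0" --squeeze 40

```text
time: 70.55
tcp_pos: [0.4945, -0.3649, 0.0101]
eef_rot: [-0.0, 0.993, -0.119, -0.0]
contact_force: [-3.8, 3.0, 2.7]
finger_gap: 0.0171
grip_force: 90.4
```

Request:
jog_arm --pt "0 0 0 0 0 0 0" --pt "0 0 0 0 0 0 0" --pt "0 0 0 0 0 0 0" --pt "0 0 0 0 0 0 0" --pt "0 0 0 -20 0 0 0" --pt "0 0 0 -30 0 0 0" --pt "0 0 0 -40 0 0 0" --pt "0 -45 0 -40 0 0 0"

```text
time: 71.55
tcp_pos: [0.4523, -0.3555, 0.1408]
eef_rot: [0.001, 0.993, -0.119, 0.001]
contact_force: [-0.5, -0.0, 1.4]
finger_gap: 0.0427
grip_force: 0.0
```

Request:
jog_arm --pt "0 -20 -30 -10 0 0 0" --pt "0 0 0 0 0 0 0" --pt "0 0 0 0 0 0 0" --pt "0 0 0 0 0 0 0" --pt "0 0 0 0 0 0 0" --pt "0 0 0 0 0 0 0" --pt "0 0 0 0 0 0 0" --pt "0 0 0 0 0 0 0"

```text
time: 72.55
tcp_pos: [0.4385, -0.3207, 0.1496]
eef_rot: [-0.0, 0.993, -0.119, -0.0]
contact_force: [-0.1, 0.5, 0.1]
finger_gap: 0.0428
grip_force: 0.0
```

Run:
```python
from h import *
deckview("w30",org=(477,-124.2))
z=np.load("/tmp/w30.npz"); im=z["im"]; P=fpts(z["d"],z)*1e3
H,S,V=[x.astype(int) for x in cv2.split(cv2.cvtColor(im,cv2.COLOR_RGB2HSV))]
e=ez(-12.9); f=np.array([-e[1],e[0]]); D=P[...,:2]-[584.5,-384.7]; X=D@e;Y=D@f;Z=P[...,2]
W=(X>-190)&(X<60)&(abs(Y)<80)
wr=W&(Z>9)&(Z<28)&(X<40); q=P[big(wr,1)[0][0]]; print("wrench",rect(q),"X",np.percentile(X[wr],[.5,99.5]),"Y",np.percentile(Y[wr],[.5,99.5]),"Z",np.percentile(Z[wr],[10,50,99]))
r=W&((H<6)|(H>174))&(S>150)&(V>60)&(Z>5); print("handle Z front/rear",np.median(Z[r&(X>-90)]),np.median(Z[r&(X<-110)]),np.percentile(X[r],[1,99]))
bk=W&(V<60)&(Z<8); print("mat",np.percentile(X[bk],[.5,99.5]),np.percentile(Y[bk],[.5,99.5]))
c=(abs(P[...,0]-471)<75)&(abs(P[...,1]+18)<100)&(Z>30)&(Z<48)&(S<60)
b=np.array(np.stack([P[...,0],P[...,1]],-1)-O); B=np.stack([b@[np.cos(YAW),np.sin(YAW)],b@[-np.sin(YAW),np.cos(YAW)]],-1)
for x0,x1,y0,y1 in((-50,-20,30,70),(20,50,40,70),(-50,-20,140,170),(20,50,150,180)):
    m=(B[...,0]>x0)&(B[...,0]<x1)&(B[...,1]>y0)&(B[...,1]<y1); print("cover z",np.median(Z[m]) if m.any() else None,m.sum())
```

```text
t 72.6 tcp [ 438.5 -320.7  149.6] xang -13.71 z [-0.  0. -1.] F [ 0.5 -0.   0. ] gap 42.3 grip 0.0 q [-0.84  0.32  1.67 -0.    1.16  0.97]
nut X [-14.4  11.8] Y [-12.1  14.9] 468
handle (array([673.6, -84.4]), array([27.6, 40.6]), 43.6)
jaw Y [-3, -1, 0, 1]
tongue (array([476.1, -94.2]), array([7.6, 8.9]), 83.0) dir box deg 89.5
wrench (array([ 513765.9, -373592.3]), array([ 59176.9, 166968.1]), 76.7) X [-150.55633412   10.11956762] Y [-33.2124702   23.91987588] Z [16.1660164  17.56978461 21.77918882]
handle Z front/rear 17.51205770535949 17.47287290744559 [-137.1752782   -62.95357548]
mat [-150.07333107   11.56103662] [-46.09205104  35.45883855]
cover z 42.659351990939676 613
cover z 42.613059006149086 477
cover z 42.687108787490715 270
cover z 42.768561079503385 263
```

```bash
python3 -c "
from workcell import *
print(close_job())"
```

```text
the job is handed in; nothing more can be done
None
```

I handed the job in at 73 s of the 208 s allowed. Both cells are seated in their own bays, the cover measures flush, and the nut is turned to its stop with the tongue across the cover. The wrench is back flat on its mat, and I didn't touch the bar things.

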